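# Fetch the salt from the pull-out tray behind the spice jars

## Task

Complete the salt and pepper stand: the salt shaker is on the pull-out tray, under the wall cabinet, and the two spice jars in front of it keep the tray from coming out. Set both spice jars aside upright on the flat wooden prep board, pull the tray out nearly to its stop by its knob, and seat the salt shaker upright in the empty well of the dark wooden stand beside the pepper mill. Finally push the tray fully home and put each spice jar back upright on the very spot where it stood at the start, with the honey jar, the dropper bottle and the pepper mill left standing in their places.

Things in the scene. Friction and masses are not known exactly. Their poses are not given: they have to be found in the camera images.
- salt_shaker: salt shaker: clear glass with a grey perforated metal cap, round, 44 mm across up to 74 mm, 34 mm at the cap, 90 mm high, 0.1 kg; stands on the tray floor (14 mm above the worktop) in the front row of three, about 65 mm behind the tray's front face, in any of the three places 82 mm apart. Origin: centre of the underside, z up.
- red_spice: spice jar with a red cap, round, 45 mm across, 106 mm high, 0.11 kg; stands on the worktop just in front of the tray, left or right of the knob. Origin: centre of the underside, z up. It must finally stand again where it was at the start.
- green_spice: spice jar with a black cap and green label, round, 40 mm across, 105 mm high, 0.11 kg; stands on the worktop just in front of the tray, on the other side of the knob. Origin: centre of the underside, z up. It must finally stand again where it was at the start.
- honey_jar: honey jar with a red lid, 65 mm across, 100 mm high; stands on the tray in the front row, rides along with it and stays there. Origin: centre of the underside.
- dropper: small brown dropper bottle with a black rubber bulb, 33 mm across, 102 mm high; stands on the tray in the front row, rides along with it and stays there. Origin: centre of the underside.
- tray (a joint): travel in m of the light wooden pull-out tray: 0 fully home, 0.14 at its outer stop; slides along the tray's -x, towards the robot, stays where left, takes about 2 N. Tray 250 mm deep, 260 mm wide; floor 14 mm, side walls 34 mm, front board 48 mm above the worktop; a mug and a tin along its back reach 107 mm up.
- tray_knob (a point): grip point on the tray's dark steel knob, 30 mm out from the middle of the front board, 30 mm above the worktop. The knob is a round stem along x, about 19 mm thick here, its end 44 mm out from the board: pinch it from above, fingers closing along y. Axes are the tray's: x into the tray, away from the robot, y along the front board, z up.
- stand: dark wooden salt and pepper stand, fixed, 210 x 90 x 22 mm, on the left part of the worktop, with two round wells 10 mm deep (floors 12 mm above the worktop). Origin: centre of the underside; x along its length. The pepper mill's well, 66 mm wide, is at x = +55 mm, the end away from the robot; the salt's empty well, 56 mm wide, at x = -55 mm, the end near the robot; both at y = 0.
- pepper_mill: wooden pepper mill, 58 mm across, 170 mm high; stands in its well of the stand and stays there. Origin: centre of the underside. (Overhead: the wall cabinet begins at about world x = 0.6, 475 mm above the worktop.)
- prep_board: flat beech prep board, fixed, beside the stand, on its left or right: 200 mm along its x, 300 mm along its y, 16 mm thick; its y points away from the robot, roughly along world x. Origin: centre of the underside. The spice jars are set aside on its top. A tall closet side stands at the left end of the worktop, at about world y = 0.46.
Mind the look-alikes: they are no part of the job. What is shaped like the red_spice but turquoise is not meant.

How it is judged:
On the way, in this order (a step that is already met when the one before it is completed fails the run):
1. both spice jars stand upright on the prep board (x of red_spice in the frame of prep_board between -0.095 and 0.095 m and y of red_spice in the frame of prep_board between -0.145 and 0.145 m and z of red_spice in the frame of prep_board between 0.01 and 0.022 m and angle between each of red_spice, green_spice's own z axis and vertical below 0.1 rad and linear speed of each of red_spice, green_spice below 0.03 m/s and x of green_spice in the frame of prep_board between -0.095 and 0.095 m and y of green_spice in the frame of prep_board between -0.145 and 0.145 m and z of green_spice in the frame of prep_board between 0.01 and 0.022 m), for 0.2 s.
2. the tray is pulled out at least 105 mm while both jars stand on the board (all of step 1 and value of joint tray above 0.105 m), for 0.2 s.
3. the salt shaker sits upright in the stand's empty well (x of salt_shaker in the frame of stand between -0.064 and -0.046 m and y of salt_shaker in the frame of stand between -0.009 and 0.009 m and z of salt_shaker in the frame of stand below 0.016 m and angle between salt_shaker's own z axis and vertical below 0.1 rad and linear speed of salt_shaker below 0.03 m/s), for 0.2 s.
At the end, for the whole second after the job is handed in: Salt upright in the empty well (within 9 mm of its centre, on its floor); tray within 8 mm of home; each spice jar upright within 15 mm of its start; honey jar and dropper within 25 mm and pepper mill within 12 mm of their starts, upright; all at rest and released (all of step 3 and value of joint tray below 0.008 m and distance of each of red_spice, green_spice from where it was at the start of the episode below 0.015 m and angle between each of red_spice, green_spice, honey_jar, dropper, pepper_mill's own z axis and vertical below 0.1 rad and linear speed of each of red_spice, green_spice below 0.03 m/s and distance of each of honey_jar, dropper from where it was at the start of the episode below 0.025 m and distance of pepper_mill from where it was at the start of the episode below 0.012 m); the robot touches nothing.
It fails at once if a spice jar or the salt shaker is knocked over (angle between any of red_spice, green_spice, salt_shaker's own z axis and vertical above 0.6 rad).
It fails at once if the honey jar, dropper bottle or pepper mill is knocked over (angle between any of honey_jar, dropper, pepper_mill's own z axis and vertical above 0.6 rad).
It also fails if it takes over 141 s, if anything falls off the work surface, if the arm or the gripper's body presses on something with over 40 N, if the wrist force passes 120 N, or if a joint passes its speed limit or range.

## Robot

A 6-joint arm with a two-finger parallel gripper is mounted at the origin on a cart in front of the work surface, level with it; the furniture and walls round the work are solid. World frame = base frame: x ahead of the robot, y to its left, z up, the work surface at z = 0. Lengths are in m, angles in rad, forces in N, time in s.
With the tool pointing down it reaches from about 0.3 to 0.775 m from the base axis. Payload 14.6 kg.
Tool frame: the origin (TCP) lies midway between the tips of the shut fingers; the grasp point (between the pads) lies 19 mm behind it; z points along the fingers, x is the direction in which the jaws open and shut, and the axes are right-handed (so a half turn about z gives the same grasp; the last joint's range is limited). The gripper opens to 94 mm and grips with 3 to 60 N. Pads are 16 mm wide; open, the fingers measure 119 mm over their backs; the gripper's body (75 mm by 177 mm) begins 78 mm behind the grasp point.
Start: joints at [1.194, 0.3, 1.521, -0, 1.321, -0.067], TCP at [0.168, 0.524, 0.205] pointing down, gripper open.
Joint ranges: [-3.03, 3.03], [-0.79, 2.21], [0.23, 2.52], [-1.04, 4.18], [0, 3.07], [-2.55, 2.55]. Speed limits (rad/s): [2.22, 2.22, 2.57, 3.14, 3.14, 3.14].

## Interface

Orientations are given as a 3x3 rotation matrix whose columns are the frame's x, y, z axes.
In Python, from rig import arm, eyes, workorder gives the robot as it stands. The module is installed in compiled form; this text tells all that it offers.
- The arm moves only by the shell command python3 -m jog 'ROWS'. ROWS is JSON, a list of rows, each an object with "grip": the finger opening in m, from 0 to 0.094; "xyz": the shift along the world's x, y, z in m, a list of three; "rot": the turn, a rotation vector about the world's x, y, z in degrees, a list of three. In form: [{"grip": grip, "xyz": [x, y, z], "rot": [wx, wy, wz]}, ...]. A call has exactly 5 rows; each row shifts and turns the commanded pose from where the row before left it; what a row does not reach is not made up. A row lasts 1/10 s, in which the tool goes at most 50 mm and 8.59 degrees, less where a joint would pass 70% of its speed; a pose out of reach is approached as far as the arm can. A call is refused whole if a number of a shift passes 0.05 or a number of a turn 8.59, either way. A call with a gripper value outside its range is refused whole. The fingers move at their own pace and stop on an object; the grip force is fixed at half the most. Time passes only in rows, so rows that do not move let the fingers close, or fill a call up. It gives the time, the measured TCP pose, the force and the opening at its end, in the units of the state.
- arm.observe(): the state, without advancing time (a new reading comes with each control period).
- eyes.grab_frame(name): name is "side" or "top" or "wrist"; returns a dict with "img" (420x560x3 uint8, blue, green, red), "z_map" (420x560 float32, m along the optical axis (not along the pixel's ray), 0 where there is no reading), "intrinsics" (3x3 intrinsics, pixels), "rvec" (rotation vector, rad) and "tvec" (3), from world to camera coordinates, as OpenCV has them. Camera axes: x right, y down, z forward; pixel columns grow to the right and rows downward; lengths in m; the calibration is good to about 2 mm. A picture is of the moment at which its call begins.
- workorder.hand_in(): hands the job in, once; it reports no verdict.
The state is a dict: "clock": time; "qpos": joint angles; "joint_velocities": joint speeds; "effort": joint torques, N m; "eef_pos": TCP position; "eef_rot": TCP orientation; "contact_force": force on the tool from outside, world axes, zero at the start; "wrist_torque": the same for the moment, N m; "finger_gap": finger opening in m.
Only numpy, scipy, OpenCV 4.12 (cv2) and the standard library are available. Lean on these libraries where they do the work, as an engineer would, in place of code of your own. Each camera call takes 0.05 s, during which the arm holds its last target.

## Working session

There is one attempt and no reset: what is moved stays moved. The work goes in short steps, Python scripts to look and compute and a shell command to move; the robot and the scene stay as the last step left them, time stands still between calls to the robot, and variables do not carry over. Pictures are saved under pics/ and viewed, and the job is handed in when it is done.

```bash
ls; mkdir -p pics
cat > h.py <<'E'
import numpy as np, cv2
from rig import arm, eyes, workorder
def grab(n):
    f=eyes.grab_frame(n); f['R']=cv2.Rodrigues(np.array(f['rvec'],float))[0]; f['t']=np.array(f['tvec'],float).reshape(3); f['K']=np.array(f['intrinsics'],float); return f
def pts(f):
    z=f['z_map']; v,u=np.mgrid[0:z.shape[0],0:z.shape[1]]
    K=f['K']; c=np.stack([(u-K[0,2])/K[0,0]*z,(v-K[1,2])/K[1,1]*z,z],-1)
    w=(c-f['t'])@f['R']; w[z<=0]=np.nan; return w
def ray(f,u,v,h):
    d=np.linalg.inv(f['K'])@[u,v,1]; d=f['R'].T@d; o=-f['R'].T@f['t']
    return o+d*(h-o[2])/d[2]
def proj(f,p):
    c=f['R']@np.array(p,float)+f['t']; q=f['K']@c; return q[:2]/q[2]
def st():
    s=arm.observe(); print('t',round(s['clock'],2),'tcp',np.round(s['eef_pos'],4),'gap',round(float(s['finger_gap']),4),'F',np.round(s['contact_force'],1)); return s
E
python3 - <<'E'
from h import *
s=st(); print(np.round(s['eef_rot'],3))
for n in ['side','top','wrist']:
    f=grab(n); cv2.imwrite(f'pics/{n}0.png',f['img']); print(n,np.round(-f['R'].T@f['t'],3), np.round(f['R'][2],2)); np.savez(f'f_{n}0.npz',**f)
E
```

```text
pics
t 0.0 tcp [0.1676 0.5236 0.2049] gap 0.0939 F [-0.4 -0.2  0.7]
[[ 0.305  0.952 -0.   ]
 [ 0.952 -0.305 -0.001]
 [-0.001 -0.    -1.   ]]
side [ 0.103 -0.431  1.018] [ 0.37  0.41 -0.83]
top [0.428 0.022 0.996] [ 0.14  0.   -0.99]
wrist [0.095 0.547 0.385] [ 0.25 -0.08 -0.96]
```

View pics/side0.png

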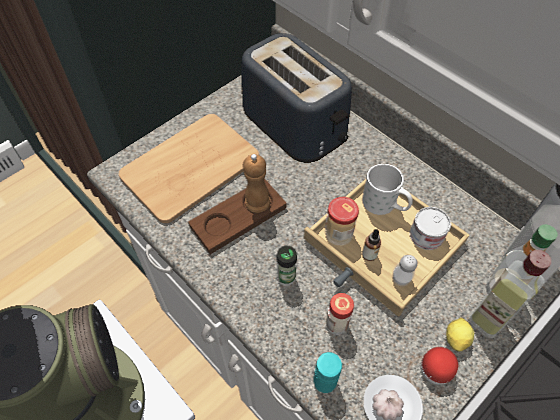

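View pics/top0.png

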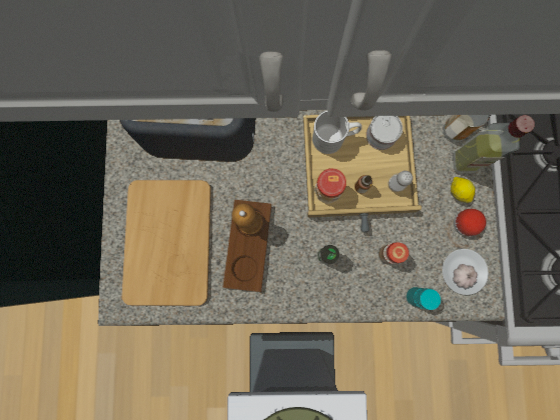

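View pics/wrist0.png

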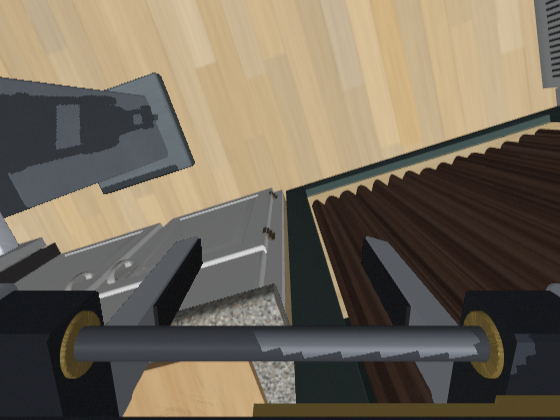

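Candidates, top view: red_spice is (397,253), not the turquoise jar (427,298), the honey lid (332,182) or the tomato (471,222). green_spice is (330,254). The salt is the clear shaker with a grey cap at (400,180), next to the dropper (365,183). Other points are the knob (366,222), the stand (247,245) and the board (168,243). I'll measure these and take a close crop.

Run:
```python
from h import *
ft=dict(np.load('f_top0.npz')); fs=dict(np.load('f_side0.npz'))
cr=np.hstack([cv2.resize(ft['img'][150:320,290:450],None,fx=2.4,fy=2.4),cv2.resize(fs['img'][190:360,260:420],None,fx=2.4,fy=2.4)])
cv2.imwrite('pics/crop0.png',cr)
for nm,f in(('top',ft),('side',fs)):
    P=pts(f); 
    ok=(P[...,0]>0.25)&(P[...,0]<0.8)&(P[...,1]>-0.5)&(P[...,1]<0.46)&(P[...,2]>0.05)&(P[...,2]<0.25)
    n,l,s,c=cv2.connectedComponentsWithStats(ok.astype(np.uint8))
    for i in range(1,n):
        if s[i,4]<25: continue
        q=P[l==i]; zt=np.nanpercentile(q[:,2],97)
        m=q[q[:,2]>zt-0.012]
        print(nm,'px',c[i].round(),s[i,4],'ztop',zt.round(3),'mid',((m.max(0)+m.min(0))/2).round(3),'ext',np.ptp(m,0).round(3))
P=pts(ft)
def poly(mask,h,nm):
    cs,_=cv2.findContours(mask.astype(np.uint8),cv2.RETR_EXTERNAL,cv2.CHAIN_APPROX_NONE); k=max(cs,key=cv2.contourArea)
    w=np.array([ray(ft,u,v,h)[:2] for u,v in k[:,0]],np.float32); r=cv2.minAreaRect(w*1000); print(nm,r)
v,u=np.mgrid[0:420,0:560]
poly((abs(P[...,2]-0.016)<0.007)&(u>110)&(u<218)&(v>170)&(v<312),0.016,'board')
poly((abs(P[...,2]-0.022)<0.009)&(u>218)&(u<280)&(v>190)&(v<300)&(ft['img'].max(2)<140)&(P[...,2]>0.009),0.022,'stand')
for a in [(366,222),(366,228),(366,217),(245,268),(168,243),(330,280)]: print(a,P[a[1],a[0]].round(3))
```

```text
top px [333. 130.] 679 ztop 0.108 mid [ 0.751 -0.097  0.104] ext [0.075 0.103 0.015]
top px [466. 123.] 630 ztop 0.15 mid [ 0.754 -0.401  0.148] ext [0.012 0.039 0.019]
top px [385. 129.] 823 ztop 0.073 mid [ 0.756 -0.215  0.068] ext [0.067 0.074 0.014]
top px [193. 136.] 4453 ztop 0.189 mid [0.725 0.234 0.185] ext [0.043 0.259 0.014]
top px [489. 146.] 1895 ztop 0.24 mid [ 0.692 -0.418  0.239] ext [0.031 0.026 0.022]
top px [330. 184.] 785 ztop 0.116 mid [ 0.623 -0.079  0.111] ext [0.064 0.064 0.014]
top px [401. 180.] 319 ztop 0.104 mid [ 0.634 -0.246  0.099] ext [0.03  0.034 0.013]
top px [364. 183.] 196 ztop 0.114 mid [ 0.63 -0.16  0.11] ext [0.011 0.011 0.012]
top px [467. 188.] 35 ztop 0.054 mid [ 0.616 -0.403  0.052] ext [0.026 0.019 0.004]
top px [245. 217.] 610 ztop 0.181 mid [0.546 0.109 0.177] ext [0.031 0.03  0.016]
top px [473. 221.] 380 ztop 0.058 mid [ 0.539 -0.411  0.055] ext [0.054 0.05  0.01 ]
top px [395. 253.] 451 ztop 0.109 mid [ 0.468 -0.218  0.104] ext [0.043 0.042 0.013]
top px [328. 254.] 311 ztop 0.108 mid [ 0.466 -0.071  0.103] ext [0.039 0.038 0.013]
top p
[... 1072 characters left out ...]
2  0.052] ext [0.026 0.021 0.005]
side px [442. 361.] 622 ztop 0.059 mid [ 0.538 -0.414  0.056] ext [0.055 0.055 0.012]
side px [327. 369.] 745 ztop 0.109 mid [ 0.367 -0.284  0.105] ext [0.043 0.044 0.015]
side px [389. 400.] 65 ztop 0.061 mid [ 0.414 -0.393  0.056] ext [0.018 0.019 0.012]
board ((505.5928039550781, 307.1028137207031), (201.41310119628906, 298.2646789550781), 89.14653778076172)
stand ((494.17431640625, 114.58524322509766), (90.56892395019531, 209.8284454345703), 82.74219512939453)
(366, 222) [ 0.542 -0.167  0.038]
(366, 228) [ 0.528 -0.166  0.04 ]
(366, 217) [ 0.554 -0.168  0.036]
(245, 268) [0.44  0.119 0.014]
(168, 243) [0.501 0.303 0.014]
(330, 280) [ 0.409 -0.083 -0.001]
```

View pics/crop0.png

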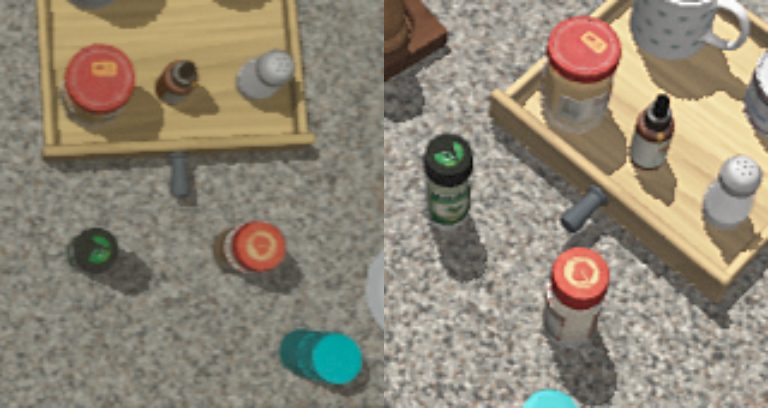

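The crop confirms the choice: the red-capped spice jar, the green-leaf jar, the grey-capped salt at the right-hand place on the tray, and the turquoise jar left alone. The measured heights and diameters match the given sizes. I'll go for the green jar first, with the jaws along y.

```bash
python3 -m jog '[{"grip":0.094,"xyz":[0.021,-0.0425,0],"rot":[0,0,6]},{"grip":0.094,"xyz":[0.021,-0.0425,0],"rot":[0,0,6]},{"grip":0.094,"xyz":[0.021,-0.0425,0],"rot":[0,0,5.8]},{"grip":0.094,"xyz":[0.021,-0.0425,0],"rot":[0,0,0]},{"grip":0.094,"xyz":[0.021,-0.0425,0],"rot":[0,0,0]}]'
python3 -m jog '[{"grip":0.094,"xyz":[0.021,-0.0425,0],"rot":[0,0,0]},{"grip":0.094,"xyz":[0.021,-0.0425,0],"rot":[0,0,0]},{"grip":0.094,"xyz":[0.021,-0.0425,0],"rot":[0,0,0]},{"grip":0.094,"xyz":[0.021,-0.0425,0],"rot":[0,0,0]},{"grip":0.094,"xyz":[0.021,-0.0425,0],"rot":[0,0,0]}]'
python3 -m jog '[{"grip":0.094,"xyz":[0.021,-0.0425,0],"rot":[0,0,0]},{"grip":0.094,"xyz":[0.021,-0.0425,0],"rot":[0,0,0]},{"grip":0.094,"xyz":[0.021,-0.0425,0],"rot":[0,0,0]},{"grip":0.094,"xyz":[0.021,-0.0425,0],"rot":[0,0,0]},{"grip":0.094,"xyz":[0,0,0],"rot":[0,0,0]}]'
python3 - <<'E'
from h import *
s=st(); print(np.round(s['eef_rot'],3), np.round(s['qpos'],2))
f=grab('wrist'); cv2.imwrite('pics/w1.png',f['img']);print(np.round(-f['R'].T@f['t'],3), np.round(f['R'][2],2))
P=pts(f)
for nm,x,y in (('green',.466,-.0735),('red',.4675,-.22)):
    ok=(np.hypot(P[...,0]-x,P[...,1]-y)<.035)&(P[...,2]>.09)&(P[...,2]<.13)
    q=P[ok]
    if len(q): print(nm,len(q),((q.max(0)+q.min(0))/2).round(4),np.ptp(q,0).round(3),proj(f,[x,y,.105]))
E
```

```text
clock: 0.65
eef_pos: [0.273, 0.3096, 0.2054]
eef_rot: [[-0.002, 1.0, 0.0], [1.0, 0.002, 0.0], [-0.0, 0.0, -1.0]]
contact_force: [0.9, 1.0, 0.5]
finger_gap: 0.094
clock: 1.15
eef_pos: [0.378, 0.0969, 0.2056]
eef_rot: [[-0.001, 1.0, 0.0], [1.0, 0.001, 0.0], [0.0, 0.0, -1.0]]
contact_force: [1.2, 0.7, 0.3]
finger_gap: 0.0936
clock: 1.65
eef_pos: [0.4627, -0.0751, 0.2048]
eef_rot: [[0.003, 1.0, -0.001], [1.0, -0.003, -0.0], [-0.0, -0.001, -1.0]]
contact_force: [0.2, -0.4, -0.2]
finger_gap: 0.094
t 1.65 tcp [ 0.4627 -0.0751  0.2048] gap 0.094 F [ 0.2 -0.4 -0.2]
[[ 0.003  1.    -0.001]
 [ 1.    -0.003 -0.   ]
 [-0.    -0.001 -1.   ]] [-0.24  0.12  1.74 -0.    1.28 -1.81]
[ 0.386 -0.076  0.385] [ 0.27 -0.   -0.96]
green 1692 [ 0.467  -0.0755  0.0992] [0.04  0.04  0.018] [284.2975484  207.36714509]
red 2308 [ 0.4679 -0.2218  0.0999] [0.045 0.045 0.02 ] [118.77143824 209.51826729]
```

View pics/w1.png

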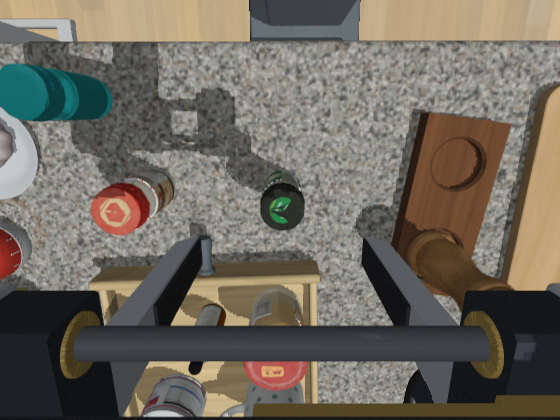

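The wrist view shows green at (282,207) and red at (118,209), both matching the other views. Green is at (0.467,-0.075). I'm descending.

```bash
python3 -m jog '[{"grip":0.094,"xyz":[0.004,0,-0.035],"rot":[0,0,0]},{"grip":0.094,"xyz":[0,0,-0.04],"rot":[0,0,0]},{"grip":0.094,"xyz":[0,0,-0.04],"rot":[0,0,0]},{"grip":0.094,"xyz":[0,0,-0.034],"rot":[0,0,0]},{"grip":0.094,"xyz":[0,0,0],"rot":[0,0,0]}]'
python3 -m jog '[{"grip":0.03,"xyz":[0,0,0],"rot":[0,0,0]},{"grip":0.03,"xyz":[0,0,0],"rot":[0,0,0]},{"grip":0.03,"xyz":[0,0,0],"rot":[0,0,0]},{"grip":0.03,"xyz":[0,0,0],"rot":[0,0,0]},{"grip":0.03,"xyz":[0,0,0],"rot":[0,0,0]}]'
```

```text
clock: 2.2
eef_pos: [0.4631, -0.0697, 0.0532]
eef_rot: [[-0.002, 1.0, -0.007], [1.0, 0.002, 0.002], [0.002, -0.007, -1.0]]
contact_force: [0.4, 0.2, -0.0]
finger_gap: 0.0938
clock: 2.7
eef_pos: [0.4659, -0.0713, 0.0571]
eef_rot: [[-0.001, 1.0, 0.001], [1.0, 0.001, -0.0], [-0.0, 0.001, -1.0]]
contact_force: [0.0, -0.3, 0.3]
finger_gap: 0.0572
```

```bash
python3 -m jog '[{"grip":0.03,"xyz":[0,0,0],"rot":[0,0,0]},{"grip":0.03,"xyz":[0,0,0],"rot":[0,0,0]},{"grip":0.03,"xyz":[0,0,0],"rot":[0,0,0]},{"grip":0.03,"xyz":[0,0,0],"rot":[0,0,0]},{"grip":0.03,"xyz":[0,0,0],"rot":[0,0,0]}]'
python3 -c "
from h import *
st();st()"
```

```text
clock: 3.2
eef_pos: [0.4658, -0.0713, 0.0565]
eef_rot: [[-0.001, 1.0, 0.0], [1.0, 0.001, -0.0], [-0.0, 0.0, -1.0]]
contact_force: [-0.2, -2.7, 3.0]
finger_gap: 0.0404
t 3.2 tcp [ 0.4658 -0.0713  0.0565] gap 0.0404 F [-0.2 -2.7  3. ]
t 3.2 tcp [ 0.4658 -0.0713  0.0565] gap 0.0404 F [-0.2 -2.7  3. ]
```

Gripped: the gap is 40.4 mm and the jar is 40 mm. Next I carry it to board spot (0.52,0.31).

```bash
python3 -m jog '[{"grip":0.03,"xyz":[0,0,0.03],"rot":[0,0,0]},{"grip":0.03,"xyz":[0,0,0.05],"rot":[0,0,0]},{"grip":0.03,"xyz":[-0.006,0.03,0],"rot":[0,0,0]},{"grip":0.03,"xyz":[-0.006,0.045,0],"rot":[0,0,0]},{"grip":0.03,"xyz":[-0.006,0.045,0],"rot":[0,0,0]}]'
python3 -m jog '[{"grip":0.03,"xyz":[-0.006,0.045,0],"rot":[0,0,0]},{"grip":0.03,"xyz":[-0.006,0.045,0],"rot":[0,0,0]},{"grip":0.03,"xyz":[-0.006,0.045,0],"rot":[0,0,0]},{"grip":0.03,"xyz":[-0.006,0.045,0],"rot":[0,0,0]},{"grip":0.03,"xyz":[-0.004,0.045,0],"rot":[0,0,0]}]'
python3 -m jog '[{"grip":0.03,"xyz":[0.01,0.036,0],"rot":[0,0,0]},{"grip":0.03,"xyz":[0.045,0,0],"rot":[0,0,0]},{"grip":0.03,"xyz":[0.035,0,0],"rot":[0,0,0]},{"grip":0.03,"xyz":[0.01,0,0],"rot":[0,0,0]},{"grip":0.03,"xyz":[0,0,0],"rot":[0,0,0]}]'
python3 -m jog '[{"grip":0.03,"xyz":[0,0,-0.03],"rot":[0,0,0]},{"grip":0.03,"xyz":[0,0,-0.02],"rot":[0,0,0]},{"grip":0.03,"xyz":[0,0,-0.008],"rot":[0,0,0]},{"grip":0.03,"xyz":[0,0,-0.004],"rot":[0,0,0]},{"grip":0.03,"xyz":[0,0,0],"rot":[0,0,0]}]'
python3 - <<'E'
from h import *
st()
f=grab('side'); cv2.imwrite('pics/s2.png',f['img'])
E
```

```text
clock: 3.7
eef_pos: [0.4471, 0.05, 0.1365]
eef_rot: [[0.001, 1.0, -0.0], [1.0, -0.001, 0.0], [0.0, -0.0, -1.0]]
contact_force: [0.9, -0.3, -1.7]
finger_gap: 0.04
clock: 4.2
eef_pos: [0.4187, 0.2757, 0.1362]
eef_rot: [[-0.001, 1.0, -0.001], [1.0, 0.001, -0.0], [-0.0, -0.001, -1.0]]
contact_force: [0.6, -0.8, -0.3]
finger_gap: 0.04
clock: 4.7
eef_pos: [0.52, 0.3095, 0.1354]
eef_rot: [[0.0, 1.0, -0.002], [1.0, -0.0, -0.001], [-0.001, -0.002, -1.0]]
contact_force: [-0.1, 0.3, -2.1]
finger_gap: 0.0401
clock: 5.2
eef_pos: [0.5194, 0.31, 0.0749]
eef_rot: [[-0.001, 1.0, 0.0], [1.0, 0.001, 0.0], [0.0, 0.0, -1.0]]
contact_force: [-0.3, 1.1, -1.5]
finger_gap: 0.0398
t 5.2 tcp [0.5194 0.31   0.0749] gap 0.0398 F [-0.3  1.1 -1.5]
```

View pics/s2.png

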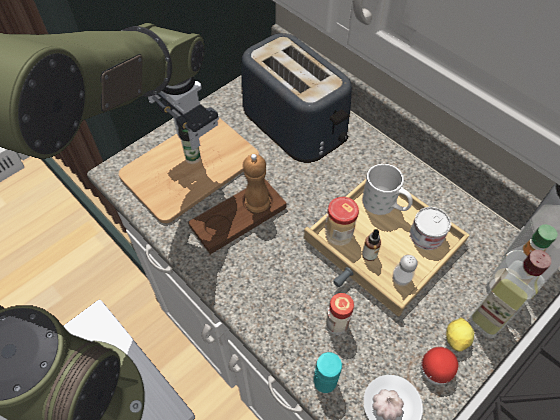

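Jar over the board at (192,150), the knob area is clear. Lower 2 mm more and release.

```bash
python3 -m jog '[{"grip":0.03,"xyz":[0,0,-0.002],"rot":[0,0,0]},{"grip":0.03,"xyz":[0,0,0],"rot":[0,0,0]},{"grip":0.094,"xyz":[0,0,0],"rot":[0,0,0]},{"grip":0.094,"xyz":[0,0,0],"rot":[0,0,0]},{"grip":0.094,"xyz":[0,0,0],"rot":[0,0,0]}]'
python3 -m jog '[{"grip":0.094,"xyz":[0,0,0],"rot":[0,0,0]},{"grip":0.094,"xyz":[0,0,0],"rot":[0,0,0]},{"grip":0.094,"xyz":[0,0,0],"rot":[0,0,0]},{"grip":0.094,"xyz":[0,0,0],"rot":[0,0,0]},{"grip":0.094,"xyz":[0,0,0],"rot":[0,0,0]}]'
```

```text
clock: 5.75
eef_pos: [0.5198, 0.3098, 0.0727]
eef_rot: [[-0.001, 1.0, 0.0], [1.0, 0.001, 0.0], [0.0, 0.0, -1.0]]
contact_force: [-0.5, -0.5, 0.1]
finger_gap: 0.0608
clock: 6.25
eef_pos: [0.5197, 0.3098, 0.0724]
eef_rot: [[-0.001, 1.0, -0.0], [1.0, 0.001, -0.0], [-0.0, -0.0, -1.0]]
contact_force: [0.3, 0.3, 0.6]
finger_gap: 0.0939
```

```bash
python3 -m jog '[{"grip":0.094,"xyz":[0,0,0.04],"rot":[0,0,0]},{"grip":0.094,"xyz":[0,0,0.049],"rot":[0,0,0]},{"grip":0.094,"xyz":[0,0,0.045],"rot":[0,0,0]},{"grip":0.094,"xyz":[-0.02,-0.042,0],"rot":[0,0,0]},{"grip":0.094,"xyz":[-0.02,-0.042,0],"rot":[0,0,0]}]'
python3 -m jog '[{"grip":0.094,"xyz":[-0.012,-0.045,0],"rot":[0,0,0]},{"grip":0.094,"xyz":[0,-0.047,0],"rot":[0,0,0]},{"grip":0.094,"xyz":[0,-0.047,0],"rot":[0,0,0]},{"grip":0.094,"xyz":[0,-0.047,0],"rot":[0,0,0]},{"grip":0.094,"xyz":[0,-0.047,0],"rot":[0,0,0]}]'
python3 -m jog '[{"grip":0.094,"xyz":[0,-0.047,0],"rot":[0,0,0]},{"grip":0.094,"xyz":[0,-0.047,0],"rot":[0,0,0]},{"grip":0.094,"xyz":[0,-0.047,0],"rot":[0,0,0]},{"grip":0.094,"xyz":[0,-0.047,0],"rot":[0,0,0]},{"grip":0.094,"xyz":[0,-0.026,0],"rot":[0,0,0]}]'
python3 -m jog '[{"grip":0.094,"xyz":[0,0,0],"rot":[0,0,0]},{"grip":0.094,"xyz":[0,0,0],"rot":[0,0,0]},{"grip":0.094,"xyz":[0,0,-0.02],"rot":[0,0,0]},{"grip":0.094,"xyz":[0,0,-0.02],"rot":[0,0,0]},{"grip":0.094,"xyz":[0,0,0],"rot":[0,0,0]}]'
python3 - <<'E'
from h import *
s=st(); print(np.round(s['qpos'],2))
f=grab('wrist'); cv2.imwrite('pics/w3.png',f['img'])
P=pts(f)
for nm,x,y in (('red',.4675,-.22),):
    ok=(np.hypot(P[...,0]-x,P[...,1]-y)<.035)&(P[...,2]>.09)&(P[...,2]<.13)
    q=P[ok]
    if len(q): print(nm,len(q),((q.max(0)+q.min(0))/2).round(4),np.ptp(q,0).round(3))
ft=grab('top'); cv2.imwrite('pics/t3.png',ft['img'])
E
```

```text
clock: 6.75
eef_pos: [0.4794, 0.2254, 0.2074]
eef_rot: [[-0.002, 1.0, 0.002], [1.0, 0.002, 0.001], [0.001, 0.002, -1.0]]
contact_force: [0.8, -0.7, -0.2]
finger_gap: 0.0943
clock: 7.25
eef_pos: [0.4673, -0.009, 0.2067]
eef_rot: [[-0.001, 1.0, 0.001], [1.0, 0.001, -0.0], [-0.0, 0.001, -1.0]]
contact_force: [1.4, -0.4, -0.0]
finger_gap: 0.0941
clock: 7.75
eef_pos: [0.4671, -0.2242, 0.2064]
eef_rot: [[0.001, 1.0, 0.0], [1.0, -0.001, -0.0], [-0.0, 0.0, -1.0]]
contact_force: [0.2, 0.3, 0.4]
finger_gap: 0.0937
clock: 8.25
eef_pos: [0.467, -0.2194, 0.1646]
eef_rot: [[-0.002, 1.0, -0.003], [1.0, 0.002, 0.002], [0.002, -0.003, -1.0]]
contact_force: [-0.3, -0.2, -0.1]
finger_gap: 0.0941
t 8.25 tcp [ 0.467  -0.2194  0.1646] gap 0.0941 F [-0.3 -0.2 -0.1]
[-0.51  0.26  1.66  0.    1.22 -2.08]
red 2764 [ 0.4683 -0.2225  0.0998] [0.045 0.045 0.02 ]
```

View pics/w3.png

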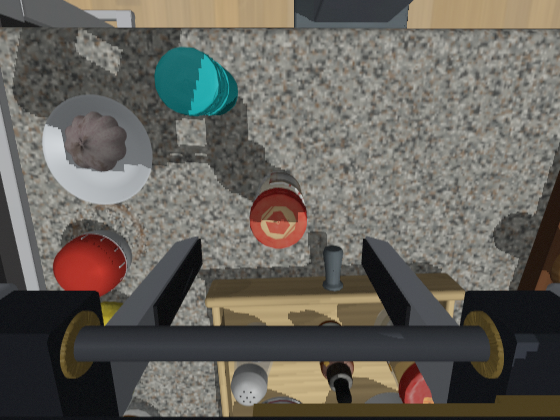

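The jar is between the jaws at (278,215). I'll descend and grip.

```bash
python3 -m jog '[{"grip":0.094,"xyz":[0.001,0,-0.04],"rot":[0,0,0]},{"grip":0.094,"xyz":[0,0,-0.04],"rot":[0,0,0]},{"grip":0.094,"xyz":[0,0,-0.029],"rot":[0,0,0]},{"grip":0.094,"xyz":[0,0,0],"rot":[0,0,0]},{"grip":0.094,"xyz":[0,0,0],"rot":[0,0,0]}]'
python3 -m jog '[{"grip":0.03,"xyz":[0,0,0],"rot":[0,0,0]},{"grip":0.03,"xyz":[0,0,0],"rot":[0,0,0]},{"grip":0.03,"xyz":[0,0,0],"rot":[0,0,0]},{"grip":0.03,"xyz":[0,0,0],"rot":[0,0,0]},{"grip":0.03,"xyz":[0,0,0],"rot":[0,0,0]}]'
python3 -m jog '[{"grip":0.03,"xyz":[0,0,0],"rot":[0,0,0]},{"grip":0.03,"xyz":[0,0,0],"rot":[0,0,0]},{"grip":0.03,"xyz":[0,0,0],"rot":[0,0,0]},{"grip":0.03,"xyz":[0,0,0],"rot":[0,0,0]},{"grip":0.03,"xyz":[0,0,0],"rot":[0,0,0]}]'
```

```text
clock: 8.85
eef_pos: [0.4695, -0.2213, 0.0591]
eef_rot: [[-0.001, 1.0, 0.001], [1.0, 0.001, -0.001], [-0.001, 0.001, -1.0]]
contact_force: [-0.7, -0.4, 0.1]
finger_gap: 0.0935
clock: 9.35
eef_pos: [0.4688, -0.2212, 0.0577]
eef_rot: [[-0.001, 1.0, 0.0], [1.0, 0.001, -0.0], [-0.0, 0.0, -1.0]]
contact_force: [0.5, 0.3, -0.2]
finger_gap: 0.0579
clock: 9.85
eef_pos: [0.4687, -0.2212, 0.0574]
eef_rot: [[-0.001, 1.0, -0.0], [1.0, 0.001, 0.0], [0.0, -0.0, -1.0]]
contact_force: [0.3, -0.5, -0.9]
finger_gap: 0.0442
```

```bash
python3 -m jog '[{"grip":0.03,"xyz":[0,0,0.03],"rot":[0,0,0]},{"grip":0.03,"xyz":[0,0,0.05],"rot":[0,0,0]},{"grip":0.03,"xyz":[-0.006,0.03,0],"rot":[0,0,0]},{"grip":0.03,"xyz":[-0.006,0.045,0],"rot":[0,0,0]},{"grip":0.03,"xyz":[-0.006,0.045,0],"rot":[0,0,0]}]'
python3 -m jog '[{"grip":0.03,"xyz":[-0.006,0.045,0],"rot":[0,0,0]},{"grip":0.03,"xyz":[-0.006,0.045,0],"rot":[0,0,0]},{"grip":0.03,"xyz":[-0.006,0.045,0],"rot":[0,0,0]},{"grip":0.03,"xyz":[-0.006,0.045,0],"rot":[0,0,0]},{"grip":0.03,"xyz":[-0.007,0.045,0],"rot":[0,0,0]}]'
python3 -m jog '[{"grip":0.03,"xyz":[0,0.045,0],"rot":[0,0,0]},{"grip":0.03,"xyz":[0,0.045,0],"rot":[0,0,0]},{"grip":0.03,"xyz":[0,0.045,0],"rot":[0,0,0]},{"grip":0.03,"xyz":[0,0.036,0],"rot":[0,0,0]},{"grip":0.03,"xyz":[0,0.015,0],"rot":[0,0,0]}]'
python3 -m jog '[{"grip":0.03,"xyz":[0,0,-0.02],"rot":[0,0,0]},{"grip":0.03,"xyz":[0,0,-0.025],"rot":[0,0,0]},{"grip":0.03,"xyz":[0,0,-0.013],"rot":[0,0,0]},{"grip":0.03,"xyz":[0,0,-0.005],"rot":[0,0,0]},{"grip":0.03,"xyz":[0,0,-0.001],"rot":[0,0,0]}]'
python3 -m jog '[{"grip":0.03,"xyz":[0,0,0],"rot":[0,0,0]},{"grip":0.03,"xyz":[0,0,0],"rot":[0,0,0]},{"grip":0.094,"xyz":[0,0,0],"rot":[0,0,0]},{"grip":0.094,"xyz":[0,0,0],"rot":[0,0,0]},{"grip":0.094,"xyz":[0,0,0],"rot":[0,0,0]}]'
python3 -m jog '[{"grip":0.094,"xyz":[0,0,0],"rot":[0,0,0]},{"grip":0.094,"xyz":[0,0,0],"rot":[0,0,0]},{"grip":0.094,"xyz":[0,0,0],"rot":[0,0,0]},{"grip":0.094,"xyz":[0,0,0],"rot":[0,0,0]},{"grip":0.094,"xyz":[0,0,0],"rot":[0,0,0]}]'
python3 - <<'E'
from h import *
st()
f=grab('side'); cv2.imwrite('pics/s4.png',f['img'])
E
```

```text
clock: 10.35
eef_pos: [0.4501, -0.1001, 0.1375]
eef_rot: [[0.001, 1.0, 0.0], [1.0, -0.001, 0.0], [0.0, 0.0, -1.0]]
contact_force: [1.3, 0.5, -1.5]
finger_gap: 0.0442
clock: 10.85
eef_pos: [0.4191, 0.1255, 0.1375]
eef_rot: [[-0.001, 1.0, 0.0], [1.0, 0.001, 0.0], [0.0, 0.0, -1.0]]
contact_force: [0.7, 0.3, -1.8]
finger_gap: 0.044
clock: 11.35
eef_pos: [0.4191, 0.3123, 0.1371]
eef_rot: [[-0.003, 1.0, -0.0], [1.0, 0.003, 0.0], [0.0, -0.0, -1.0]]
contact_force: [-0.1, 0.2, -1.8]
finger_gap: 0.0442
clock: 11.85
eef_pos: [0.4198, 0.3095, 0.0735]
eef_rot: [[-0.0, 1.0, -0.0], [1.0, 0.0, -0.0], [-0.0, -0.0, -1.0]]
contact_force: [1.1, 0.8, -0.6]
finger_gap: 0.0439
clock: 12.35
eef_pos: [0.4198, 0.3099, 0.0738]
eef_rot: [[-0.001, 1.0, 0.001], [1.0, 0.001, 0.0], [0.0, 0.001, -1.0]]
contact_force: [-0.3, 0.5, 0.1]
finger_gap: 0.0644
clock: 12.85
eef_pos: [0.4197, 0.3098, 0.0734]
eef_rot: [[-0.001, 1.0, -0.0], [1.0, 0.001, -0.0], [-0.0, -0.0, -1.0]]
contact_force: [-1.0, -0.3, 0.3]
finger_gap: 0.094
t 12.85 tcp [0.4197 0.3098 0.0734] gap 0.094 F [-1.  -0.3  0.3]
```

View pics/s4.png

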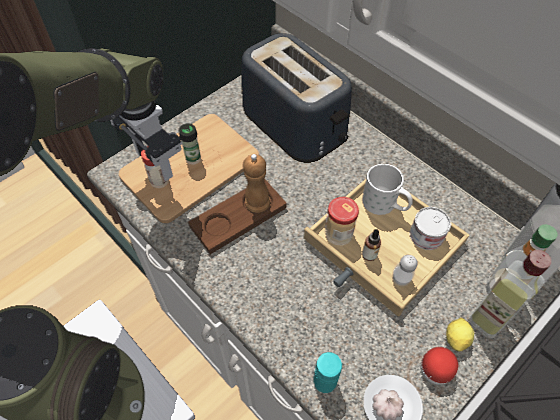

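Both jars stand upright on the board, green at (190,143) and red at (155,168). Next is the knob.

```bash
python3 -m jog '[{"grip":0.094,"xyz":[0,0,0.04],"rot":[0,0,0]},{"grip":0.094,"xyz":[0,0,0.045],"rot":[0,0,0]},{"grip":0.094,"xyz":[0,0,0.045],"rot":[0,0,0]},{"grip":0.094,"xyz":[0,-0.04,0],"rot":[0,0,0]},{"grip":0.094,"xyz":[0,-0.045,0],"rot":[0,0,0]}]'
python3 -m jog '[{"grip":0.094,"xyz":[0,-0.047,0],"rot":[0,0,0]},{"grip":0.094,"xyz":[0,-0.047,0],"rot":[0,0,0]},{"grip":0.094,"xyz":[0,-0.047,0],"rot":[0,0,0]},{"grip":0.08,"xyz":[0.01,-0.047,0],"rot":[0,0,0]},{"grip":0.07,"xyz":[0.01,-0.047,0],"rot":[0,0,0]}]'
python3 -m jog '[{"grip":0.06,"xyz":[0.01,-0.047,0],"rot":[0,0,0]},{"grip":0.06,"xyz":[0.01,-0.047,0],"rot":[0,0,0]},{"grip":0.06,"xyz":[0.01,-0.047,0],"rot":[0,0,0]},{"grip":0.06,"xyz":[0,-0.016,0],"rot":[0,0,0]},{"grip":0.06,"xyz":[0,0,0],"rot":[0,0,0]}]'
python3 - <<'E'
from h import *
s=st()
f=grab('wrist'); cv2.imwrite('pics/w5.png',f['img']); g=grab('side'); t=grab('top')
for n,f in(('w',f),('s',g),('t',t)):
    P=pts(f)
    for lo,hi in((.49,.545),(.515,.53),(.53,.545)):
        ok=(P[...,0]>lo)&(P[...,0]<hi)&(abs(P[...,1]+.167)<.03)&(P[...,2]>.022)&(P[...,2]<.05)
        q=P[ok]
        if len(q)>5: print(n,len(q),q.min(0).round(4),q.max(0).round(4))
    # front board top
    ok=(P[...,0]>.54)&(P[...,0]<.6)&(P[...,1]<-.03)&(P[...,1]>-.29)&(abs(P[...,2]-.048)<.004)
    q=P[ok]
    if len(q)>20:
        c=np.polyfit(q[:,1],q[:,0],1); print(n,'board line',c, np.percentile(q[:,1],[1,99]), (q[:,0]-np.polyval(c,q[:,1])).min())
    for nm,x,y in(('salt',.633,-.2475),('drop',.63,-.1615),('honey',.6225,-.08)):
        ok=(np.hypot(P[...,0]-x,P[...,1]-y)<.04)&(P[...,2]>.09)&(P[...,2]<.12)
        q=P[ok]
        if len(q)>20: print(n,nm,((q.max(0)+q.min(0))/2).round(4),np.ptp(q,0).round(3))
E
```

```text
clock: 13.4
eef_pos: [0.4197, 0.2246, 0.2045]
eef_rot: [[-0.003, 1.0, 0.002], [1.0, 0.003, 0.001], [0.001, 0.002, -1.0]]
contact_force: [0.6, -0.6, 0.2]
finger_gap: 0.0941
clock: 13.9
eef_pos: [0.4396, -0.0121, 0.2039]
eef_rot: [[-0.001, 1.0, 0.001], [1.0, 0.001, -0.0], [-0.0, 0.001, -1.0]]
contact_force: [0.9, 1.3, -0.3]
finger_gap: 0.0811
clock: 14.4
eef_pos: [0.4694, -0.1686, 0.203]
eef_rot: [[0.002, 1.0, -0.001], [1.0, -0.002, 0.0], [0.0, -0.001, -1.0]]
contact_force: [0.5, 0.6, -0.7]
finger_gap: 0.0604
t 14.4 tcp [ 0.4694 -0.1686  0.203 ] gap 0.0604 F [ 0.5  0.6 -0.7]
w 372 [ 0.5204 -0.177   0.0249] [ 0.5449 -0.1575  0.0423]
w 190 [ 0.5204 -0.1769  0.0249] [ 0.5298 -0.1576  0.0423]
w 182 [ 0.53   -0.177   0.0302] [ 0.5449 -0.1575  0.0419]
w board line [-0.02545219  0.56527998] [-0.28818638 -0.03630184] -0.00653912524187561
w salt [ 0.6404 -0.2473  0.0991] [0.015 0.024 0.012]
w drop [ 0.6314 -0.1643  0.1135] [0.011 0.012 0.009]
w honey [ 0.6258 -0.0955  0.1031] [0.058 0.038 0.026]
s 113 [ 0.5192 -0.176   0.0227] [ 0.5443 -0.1572  0.0434]
s 61 [ 0.5192 -0.176   0.0227] [ 0.5296 -0.1581  0.0434]
s 52 [ 0.53   -0.175   0.0279] [ 0.5443 -0.1572  0.0422]
s board line [-0.0393709   0.56123927] [-0.28841354 -0.03565292] -0.006937732675960762
s salt [ 0.6333 -0.2486  0.0985] [0.034 0.033 0.017]
t 29 [ 0.5325 -0.1696  0.033 ] [ 0.5449 -0.1552  0.0435]
t 29 [ 0.5325 -0.1696  0.033 ] [ 0.5449 -0.1552  0.0435]
t board line [-0.02194485  0.56627224] [-0.21948486 -0.03308578] -0.007745390390237916
t salt [ 0.6336 -0.2459  0.0981] [0.031 0.033 0.016]
t drop [ 0.632  -0.1612  0.1031] [0.021 0.021 0.026]
t honey [ 0.6224 -0.0783  0.1039] [0.064 0.063 0.028]
```

View pics/w5.png

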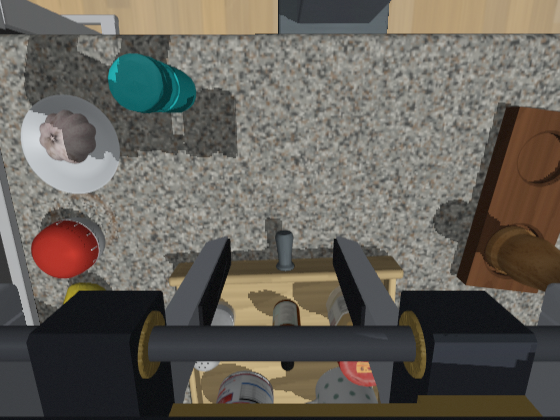

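The knob is at (285,250). World values are y -0.167, tip x 0.520 and board face about 0.564, consistent with the 44 mm length, so the grip point is (0.535,-0.167). Tray yaw is about 1.5°.

```bash
python3 -m jog '[{"grip":0.06,"xyz":[0.036,0.001,0],"rot":[0,0,0]},{"grip":0.06,"xyz":[0.03,0,-0.03],"rot":[0,0,0]},{"grip":0.06,"xyz":[0,0,-0.045],"rot":[0,0,0]},{"grip":0.06,"xyz":[0,0,-0.045],"rot":[0,0,0]},{"grip":0.06,"xyz":[0,0,-0.04],"rot":[0,0,0]}]'
python3 -m jog '[{"grip":0.06,"xyz":[0,0,-0.02],"rot":[0,0,0]},{"grip":0.06,"xyz":[0,0,-0.01],"rot":[0,0,0]},{"grip":0.06,"xyz":[0,0,0],"rot":[0,0,0]},{"grip":0.0,"xyz":[0,0,0],"rot":[0,0,0]},{"grip":0.0,"xyz":[0,0,0],"rot":[0,0,0]}]'
python3 -m jog '[{"grip":0.0,"xyz":[0,0,0],"rot":[0,0,0]},{"grip":0.0,"xyz":[0,0,0],"rot":[0,0,0]},{"grip":0.0,"xyz":[0,0,0],"rot":[0,0,0]},{"grip":0.0,"xyz":[0,0,0],"rot":[0,0,0]},{"grip":0.0,"xyz":[0,0,0],"rot":[0,0,0]}]'
```

```text
clock: 15.05
eef_pos: [0.5354, -0.1641, 0.0417]
eef_rot: [[-0.003, 1.0, -0.0], [1.0, 0.003, 0.0], [0.0, -0.0, -1.0]]
contact_force: [0.3, -0.8, -0.2]
finger_gap: 0.06
clock: 15.55
eef_pos: [0.5365, -0.1662, 0.015]
eef_rot: [[-0.001, 1.0, 0.002], [1.0, 0.001, -0.001], [-0.001, 0.002, -1.0]]
contact_force: [0.5, -0.2, -0.4]
finger_gap: 0.0475
clock: 16.05
eef_pos: [0.5357, -0.1662, 0.0137]
eef_rot: [[-0.001, 1.0, 0.0], [1.0, 0.001, -0.0], [-0.0, 0.0, -1.0]]
contact_force: [-1.0, 0.3, 3.3]
finger_gap: 0.0188
```

Knob gripped at 18.8 mm. Pull gently, 125 mm.

```bash
python3 -m jog '[{"grip":0,"xyz":[-0.003,0,0],"rot":[0,0,0]},{"grip":0,"xyz":[-0.005,0,0],"rot":[0,0,0]},{"grip":0,"xyz":[-0.008,0,0],"rot":[0,0,0]},{"grip":0,"xyz":[-0.01,-0.001,0],"rot":[0,0,0]},{"grip":0,"xyz":[-0.01,0,0],"rot":[0,0,0]}]'
python3 -m jog '[{"grip":0,"xyz":[-0.01,0,0],"rot":[0,0,0]},{"grip":0,"xyz":[-0.01,-0.001,0],"rot":[0,0,0]},{"grip":0,"xyz":[-0.01,0,0],"rot":[0,0,0]},{"grip":0,"xyz":[-0.01,-0.001,0],"rot":[0,0,0]},{"grip":0,"xyz":[-0.01,0,0],"rot":[0,0,0]}]'
python3 -m jog '[{"grip":0,"xyz":[-0.01,0,0],"rot":[0,0,0]},{"grip":0,"xyz":[-0.01,-0.001,0],"rot":[0,0,0]},{"grip":0,"xyz":[-0.008,0,0],"rot":[0,0,0]},{"grip":0,"xyz":[-0.006,0,0],"rot":[0,0,0]},{"grip":0,"xyz":[-0.005,0,0],"rot":[0,0,0]}]'
python3 - <<'E'
from h import *
s=st()
f=grab('side'); cv2.imwrite('pics/s6.png',f['img'])
E
```

```text
clock: 16.55
eef_pos: [0.4991, -0.1675, 0.0137]
eef_rot: [[-0.001, 1.0, 0.001], [1.0, 0.001, -0.001], [-0.001, 0.001, -1.0]]
contact_force: [2.0, -5.5, 2.8]
finger_gap: 0.0189
clock: 17.05
eef_pos: [0.449, -0.1692, 0.0136]
eef_rot: [[-0.001, 1.0, 0.0], [1.0, 0.001, -0.0], [-0.0, 0.0, -1.0]]
contact_force: [2.3, -4.6, 4.0]
finger_gap: 0.0188
clock: 17.55
eef_pos: [0.4101, -0.1705, 0.0136]
eef_rot: [[-0.001, 1.0, 0.001], [1.0, 0.001, -0.001], [-0.001, 0.001, -1.0]]
contact_force: [1.9, -5.9, 4.9]
finger_gap: 0.0188
t 17.55 tcp [ 0.4101 -0.1705  0.0136] gap 0.0188 F [ 1.9 -5.9  4.9]
```

View pics/s6.png

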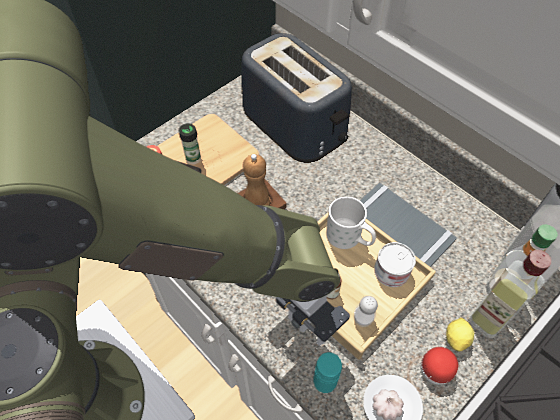

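The tray is out about 125 mm. Its rail floor is visible behind it at (405,225), and the salt is upright at (367,310). Release and rise above the salt.

```bash
python3 -m jog '[{"grip":0.06,"xyz":[0,0,0],"rot":[0,0,0]},{"grip":0.06,"xyz":[0,0,0],"rot":[0,0,0]},{"grip":0.06,"xyz":[0,0,0],"rot":[0,0,0]},{"grip":0.06,"xyz":[0,0,0],"rot":[0,0,0]},{"grip":0.06,"xyz":[0,0,0.03],"rot":[0,0,0]}]'
python3 -m jog '[{"grip":0.07,"xyz":[0,0,0.04],"rot":[0,0,0]},{"grip":0.07,"xyz":[0,0,0.045],"rot":[0,0,0]},{"grip":0.07,"xyz":[0,0,0.045],"rot":[0,0,0]},{"grip":0.07,"xyz":[0.02,-0.03,0.032],"rot":[0,0,0]},{"grip":0.07,"xyz":[0.02,-0.035,0],"rot":[0,0,0]}]'
python3 -m jog '[{"grip":0.07,"xyz":[0.02,-0.02,0],"rot":[0,0,0]},{"grip":0.07,"xyz":[0.015,0,0],"rot":[0,0,0]},{"grip":0.07,"xyz":[0,0,0],"rot":[0,0,0]},{"grip":0.07,"xyz":[0,0,0],"rot":[0,0,0]},{"grip":0.07,"xyz":[0,0,0],"rot":[0,0,0]}]'
python3 - <<'E'
from h import *
s=st()
f=grab('wrist'); cv2.imwrite('pics/w7.png',f['img']); g=grab('side'); t=grab('top')
for n,f in(('w',f),('s',g),('t',t)):
    P=pts(f)
    for nm,x,y in(('salt',.508,-.251),('drop',.505,-.165),('honey',.497,-.084)):
        for lo,hi in ((.09,.12),(.03,.085)):
          ok=(np.hypot(P[...,0]-x,P[...,1]-y)<.035)&(P[...,2]>lo)&(P[...,2]<hi)
          q=P[ok]
          if len(q)>20: print(n,nm,lo,((q.max(0)+q.min(0))/2).round(4),np.ptp(q,0).round(3),proj(f,[x,y,.1]).round())
E
```

```text
clock: 18.1
eef_pos: [0.4088, -0.1692, 0.0411]
eef_rot: [[-0.001, 1.0, -0.006], [1.0, 0.001, 0.003], [0.003, -0.006, -1.0]]
contact_force: [0.5, -0.2, 0.7]
finger_gap: 0.055
clock: 18.6
eef_pos: [0.4526, -0.2362, 0.2106]
eef_rot: [[-0.003, 1.0, 0.007], [1.0, 0.003, -0.004], [-0.004, 0.007, -1.0]]
contact_force: [-0.2, -0.3, -0.4]
finger_gap: 0.0701
clock: 19.1
eef_pos: [0.4851, -0.2548, 0.2055]
eef_rot: [[-0.001, 1.0, -0.0], [1.0, 0.001, 0.0], [0.0, -0.0, -1.0]]
contact_force: [0.1, 0.5, -0.4]
finger_gap: 0.0697
t 19.1 tcp [ 0.4851 -0.2548  0.2055] gap 0.0697 F [ 0.1  0.5 -0.4]
w salt 0.09 [ 0.5091 -0.2547  0.0979] [0.033 0.033 0.016] [287. 226.]
w salt 0.03 [ 0.5037 -0.2535  0.0585] [0.029 0.042 0.053] [287. 226.]
w drop 0.09 [ 0.5058 -0.1692  0.1036] [0.022 0.022 0.027] [381. 223.]
w drop 0.03 [ 0.5055 -0.1695  0.0576] [0.033 0.033 0.054] [381. 223.]
w honey 0.09 [ 0.4969 -0.0875  0.1034] [0.063 0.063 0.027] [471. 215.]
w honey 0.03 [ 0.493  -0.1016  0.0575] [0.055 0.035 0.055] [471. 215.]
s salt 0.09 [ 0.5067 -0.2535  0.0987] [0.032 0.033 0.017] [368. 302.]
s salt 0.03 [ 0.5023 -0.2521  0.0575] [0.032 0.043 0.054] [368. 302.]
s drop 0.09 [ 0.5044 -0.1683  0.104 ] [0.022 0.021 0.028] [333. 273.]
s drop 0.03 [ 0.5026 -0.1679  0.0574] [0.031 0.034 0.055] [333. 273.]
s honey 0.09 [ 0.4928 -0.0895  0.1043] [0.059 0.057 0.028] [301. 249.]
s honey 0.03 [ 0.4907 -0.0902  0.0573] [0.054 0.057 0.055] [301. 249.]
t salt 0.03 [ 0.5089 -0.2358  0.0565] [0.039 0.017 0.052] [411. 234.]
t drop 0.09 [ 0.5058 -0.1644  0.1031] [0.02  0.02  0.026] [371. 236.]
t drop 0.03 [ 0.5043 -0.1647  0.0572] [0.032 0.033 0.054] [371. 236.]
t honey 0.09 [ 0.4973 -0.0828  0.1045] [0.064 0.063 0.028] [334. 240.]
t honey 0.03 [ 0.4921 -0.0696  0.0569] [0.054 0.038 0.053] [334. 240.]
```

View pics/w7.png

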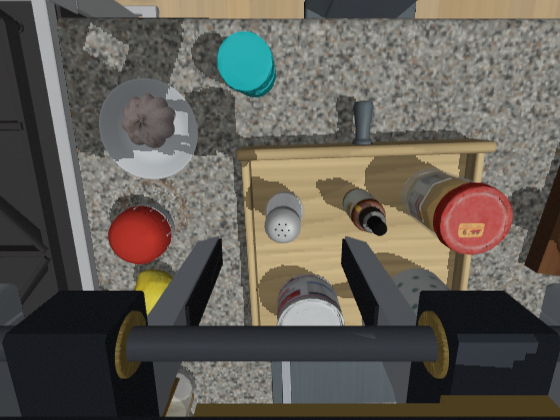

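Salt at (283,225) → (0.508,-0.2535). Descend and grip.

```bash
python3 -m jog '[{"grip":0.07,"xyz":[0.023,0.001,0],"rot":[0,0,0]},{"grip":0.07,"xyz":[0,0,-0.035],"rot":[0,0,0]},{"grip":0.07,"xyz":[0,0,-0.045],"rot":[0,0,0]},{"grip":0.07,"xyz":[0,0,-0.045],"rot":[0,0,0]},{"grip":0.07,"xyz":[0,0,-0.025],"rot":[0,0,0]}]'
python3 -m jog '[{"grip":0.07,"xyz":[0,0,-0.009],"rot":[0,0,0]},{"grip":0.07,"xyz":[0,0,0],"rot":[0,0,0]},{"grip":0.07,"xyz":[0,0,0],"rot":[0,0,0]},{"grip":0.03,"xyz":[0,0,0],"rot":[0,0,0]},{"grip":0.03,"xyz":[0,0,0],"rot":[0,0,0]}]'
python3 -m jog '[{"grip":0.03,"xyz":[0,0,0],"rot":[0,0,0]},{"grip":0.03,"xyz":[0,0,0],"rot":[0,0,0]},{"grip":0.03,"xyz":[0,0,0],"rot":[0,0,0]},{"grip":0.03,"xyz":[0,0,0],"rot":[0,0,0]},{"grip":0.03,"xyz":[0,0,0],"rot":[0,0,0]}]'
```

```text
clock: 19.75
eef_pos: [0.5072, -0.2533, 0.0522]
eef_rot: [[-0.001, 1.0, -0.003], [1.0, 0.001, 0.002], [0.002, -0.003, -1.0]]
contact_force: [0.3, 0.9, 0.1]
finger_gap: 0.0701
clock: 20.25
eef_pos: [0.5092, -0.2545, 0.0477]
eef_rot: [[-0.001, 1.0, 0.002], [1.0, 0.001, -0.001], [-0.001, 0.002, -1.0]]
contact_force: [0.5, 0.8, 0.5]
finger_gap: 0.0574
clock: 20.75
eef_pos: [0.5089, -0.2542, 0.0469]
eef_rot: [[-0.001, 1.0, 0.0], [1.0, 0.001, -0.0], [-0.0, 0.0, -1.0]]
contact_force: [-0.3, 1.2, 5.7]
finger_gap: 0.0398
```

Gripped at 39.8 mm. I'll lift it clear of the bottles and check the salt and the well.

```bash
python3 -m jog '[{"grip":0.03,"xyz":[0,0,0.02],"rot":[0,0,0]},{"grip":0.03,"xyz":[0,0,0.035],"rot":[0,0,0]},{"grip":0.03,"xyz":[0,0,0.04],"rot":[0,0,0]},{"grip":0.03,"xyz":[0,0,0.035],"rot":[0,0,0]},{"grip":0.03,"xyz":[-0.02,0,0.01],"rot":[0,0,0]}]'
python3 -m jog '[{"grip":0.03,"xyz":[-0.03,0.02,0],"rot":[0,0,0]},{"grip":0.03,"xyz":[-0.02,0.04,0],"rot":[0,0,0]},{"grip":0.03,"xyz":[0,0.045,0],"rot":[0,0,0]},{"grip":0.03,"xyz":[0,0.045,0],"rot":[0,0,0]},{"grip":0.03,"xyz":[0,0.045,0],"rot":[0,0,0]}]'
python3 -m jog '[{"grip":0.03,"xyz":[0,0.045,0],"rot":[0,0,0]},{"grip":0.03,"xyz":[0,0.04,0],"rot":[0,0,0]},{"grip":0.03,"xyz":[0,0,0],"rot":[0,0,0]},{"grip":0.03,"xyz":[0,0,0],"rot":[0,0,0]},{"grip":0.03,"xyz":[0,0,0],"rot":[0,0,0]}]'
python3 - <<'E'
from h import *
s=st()
f=grab('side'); g=grab('wrist'); t=grab('top')
np.savez('f_w8.npz',**g); np.savez('f_t8.npz',**t);np.savez('f_s8.npz',**f)
cv2.imwrite('pics/s8.png',f['img']);cv2.imwrite('pics/w8.png',g['img']);cv2.imwrite('pics/t8.png',t['img'])
E
```

```text
clock: 21.25
eef_pos: [0.4903, -0.2547, 0.19]
eef_rot: [[-0.002, 1.0, 0.005], [1.0, 0.002, -0.003], [-0.003, 0.005, -1.0]]
contact_force: [-0.0, 0.2, -1.5]
finger_gap: 0.0401
clock: 21.75
eef_pos: [0.4382, -0.0577, 0.1865]
eef_rot: [[-0.0, 1.0, 0.0], [1.0, 0.0, -0.0], [-0.0, 0.0, -1.0]]
contact_force: [0.7, 0.4, -0.7]
finger_gap: 0.0399
clock: 22.25
eef_pos: [0.4387, 0.025, 0.1863]
eef_rot: [[-0.0, 1.0, -0.0], [1.0, 0.0, -0.0], [-0.0, -0.0, -1.0]]
contact_force: [0.1, 0.3, -0.2]
finger_gap: 0.0399
t 22.25 tcp [0.4387 0.025  0.1863] gap 0.0399 F [ 0.1  0.3 -0.2]
```

View pics/w8.png

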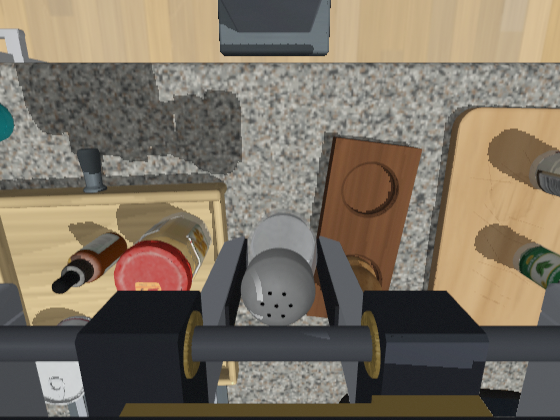

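View pics/s8.png

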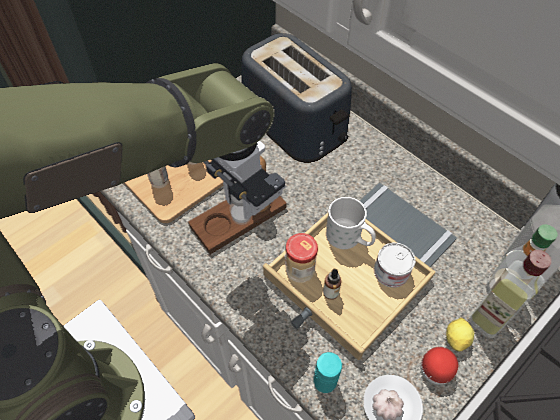

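Run:
```python
from h import *
for nm in ('f_w8','f_t8','f_s8','f_top0','f_side0'):
    f=dict(np.load(nm+'.npz')); P=pts(f)
    hsel=(np.hypot(P[...,0]-.44,P[...,1]-.1216)<.045)
    top=hsel&(abs(P[...,2]-.022)<.004)
    z0=np.median(P[...,2][top]) if top.sum() else np.nan
    hole=((np.hypot(P[...,0]-.44,P[...,1]-.1216)<.034)&(P[...,2]<z0-.002)).astype(np.uint8)
    n,l,s,c=cv2.connectedComponentsWithStats(hole)
    if n<2: print(nm,'none',top.sum());continue
    i=1+np.argmax(s[1:,4]); cs,_=cv2.findContours((l==i).astype(np.uint8),cv2.RETR_EXTERNAL,cv2.CHAIN_APPROX_NONE)
    w=np.array([ray(f,u,v,.022)[:2] for u,v in max(cs,key=len)[:,0]],np.float32)
    r=cv2.minEnclosingCircle(w); m=(w.max(0)+w.min(0))/2
    A=np.c_[2*w,np.ones(len(w))]; x=np.linalg.lstsq(A,(w**2).sum(1),rcond=None)[0]
    print(nm,'ztop',round(float(z0),4),'enc',np.round(r[0],4),round(r[1],4),'fit',x[:2].round(4),'r',np.sqrt(x[2]+x[0]**2+x[1]**2).round(4), 'floor z',np.nanmin(P[...,2][l==i]).round(3), 'px',c[i].round())
f=dict(np.load('f_w8.npz')); P=pts(f)
ok=(np.hypot(P[...,0]-.4387,P[...,1]-.025)<.03)&(P[...,2]>.225)&(P[...,2]<.26)
# cap only
v,u=np.mgrid[0:420,0:560]; ok&=(u>238)&(u<320)&(v<325)
q=P[ok];print('cap',((q.max(0)+q.min(0))/2).round(4),np.ptp(q,0).round(4),'ztop',np.percentile(q[:,2],98))
```

```text
f_w8 ztop 0.0229 enc [0.4404 0.1178] 0.0301 fit [0.4402 0.1178] r 0.0282 floor z 0.011 px [369. 189.]
f_t8 none 66
f_s8 ztop 0.0223 enc [0.4381 0.1202] 0.0317 fit [0.4384 0.1195] r 0.028 floor z 0.008 px [217. 224.]
f_top0 ztop 0.0223 enc [0.4411 0.1208] 0.0331 fit [0.4398 0.1214] r 0.0284 floor z 0.007 px [244. 268.]
f_side0 ztop 0.0224 enc [0.4384 0.1205] 0.0326 fit [0.4389 0.1194] r 0.0285 floor z 0.006 px [217. 224.]
cap [0.4377 0.0215 0.235 ] [0.0304 0.0354 0.0201] ztop 0.24404802336369666
```

The well centre agrees between views at about (0.4395,0.120) with r 28 mm, the expected 56 mm width. The wrist view carries a bias of about 3 mm in y, since it sees the held cap that far off the TCP. I'll move above the well and descend to 7 mm over the stand.

```bash
python3 -m jog '[{"grip":0.03,"xyz":[0,0.03,0],"rot":[0,0,0]},{"grip":0.03,"xyz":[0.001,0.04,0],"rot":[0,0,0]},{"grip":0.03,"xyz":[0,0.025,-0.02],"rot":[0,0,0]},{"grip":0.03,"xyz":[0,0,-0.04],"rot":[0,0,0]},{"grip":0.03,"xyz":[0,0,-0.04],"rot":[0,0,0]}]'
python3 -m jog '[{"grip":0.03,"xyz":[0,0,-0.02],"rot":[0,0,0]},{"grip":0.03,"xyz":[0,0,-0.004],"rot":[0,0,0]},{"grip":0.03,"xyz":[0,0,0],"rot":[0,0,0]},{"grip":0.03,"xyz":[0,0,0],"rot":[0,0,0]},{"grip":0.03,"xyz":[0,0,0],"rot":[0,0,0]}]'
python3 - <<'E'
from h import *
s=st()
f=grab('side'); g=grab('wrist')
cv2.imwrite('pics/w9.png',np.hstack([cv2.resize(f['img'][140:280,150:310],None,fx=2.5,fy=2.5),cv2.resize(g['img'][90:370,180:380],None,fx=1.25,fy=1.25)]))
E
```

```text
clock: 22.9
eef_pos: [0.44, 0.1209, 0.0856]
eef_rot: [[-0.001, 1.0, 0.002], [1.0, 0.001, 0.0], [0.0, 0.002, -1.0]]
contact_force: [1.4, -0.4, -1.9]
finger_gap: 0.0403
clock: 23.4
eef_pos: [0.4404, 0.1208, 0.0637]
eef_rot: [[-0.001, 1.0, 0.002], [1.0, 0.001, 0.0], [0.0, 0.002, -1.0]]
contact_force: [-0.5, -0.7, -1.5]
finger_gap: 0.04
t 23.4 tcp [0.4404 0.1208 0.0637] gap 0.04 F [-0.5 -0.7 -1.5]
```

View pics/w9.png

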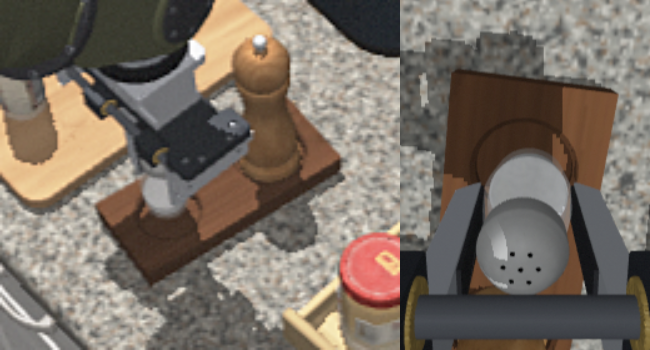

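The salt hangs centred over the well in both crops. Lower 18 mm.

```bash
python3 -m jog '[{"grip":0.03,"xyz":[0,0,-0.006],"rot":[0,0,0]},{"grip":0.03,"xyz":[0,0,-0.006],"rot":[0,0,0]},{"grip":0.03,"xyz":[0,0,-0.003],"rot":[0,0,0]},{"grip":0.03,"xyz":[0,0,-0.003],"rot":[0,0,0]},{"grip":0.03,"xyz":[0,0,0],"rot":[0,0,0]}]'
python3 -m jog '[{"grip":0.03,"xyz":[0,0,0],"rot":[0,0,0]},{"grip":0.03,"xyz":[0,0,0],"rot":[0,0,0]},{"grip":0.03,"xyz":[0,0,0],"rot":[0,0,0]},{"grip":0.03,"xyz":[0,0,0],"rot":[0,0,0]},{"grip":0.03,"xyz":[0,0,0],"rot":[0,0,0]}]'
```

```text
clock: 24.0
eef_pos: [0.44, 0.1208, 0.0449]
eef_rot: [[-0.001, 1.0, 0.0], [1.0, 0.001, -0.0], [-0.0, 0.0, -1.0]]
contact_force: [-2.9, -1.5, 9.6]
finger_gap: 0.04
clock: 24.5
eef_pos: [0.4399, 0.1208, 0.0449]
eef_rot: [[-0.001, 1.0, 0.0], [1.0, 0.001, -0.0], [-0.0, 0.0, -1.0]]
contact_force: [-3.0, -0.7, 9.9]
finger_gap: 0.0396
```

It bottomed out at exactly the expected height (0.0449, 10 N). Release and rise.

```bash
python3 -m jog '[{"grip":0.07,"xyz":[0,0,0],"rot":[0,0,0]},{"grip":0.07,"xyz":[0,0,0],"rot":[0,0,0]},{"grip":0.07,"xyz":[0,0,0],"rot":[0,0,0]},{"grip":0.07,"xyz":[0,0,0],"rot":[0,0,0]},{"grip":0.07,"xyz":[0,0,0],"rot":[0,0,0]}]'
python3 -m jog '[{"grip":0.07,"xyz":[0,0,0.02],"rot":[0,0,0]},{"grip":0.07,"xyz":[0,0,0.04],"rot":[0,0,0]},{"grip":0.07,"xyz":[0,0,0.045],"rot":[0,0,0]},{"grip":0.07,"xyz":[0,0,0.045],"rot":[0,0,0]},{"grip":0.06,"xyz":[0,-0.04,0],"rot":[0,0,0]}]'
python3 -m jog '[{"grip":0.06,"xyz":[-0.005,-0.045,0],"rot":[0,0,0]},{"grip":0.06,"xyz":[-0.005,-0.045,0],"rot":[0,0,0]},{"grip":0.06,"xyz":[-0.005,-0.045,0],"rot":[0,0,0]},{"grip":0.06,"xyz":[-0.005,-0.045,0],"rot":[0,0,0]},{"grip":0.06,"xyz":[-0.005,-0.045,0],"rot":[0,0,0]}]'
python3 -m jog '[{"grip":0.06,"xyz":[-0.005,-0.026,0],"rot":[0,0,0]},{"grip":0.06,"xyz":[0,0,0],"rot":[0,0,0]},{"grip":0.06,"xyz":[0,0,0],"rot":[0,0,0]},{"grip":0.06,"xyz":[0,0,0],"rot":[0,0,0]},{"grip":0.06,"xyz":[0,0,0],"rot":[0,0,0]}]'
python3 - <<'E'
from h import *
s=st()
for n in('side','top','wrist'):
    f=grab(n); cv2.imwrite(f'pics/{n}10.png',f['img']); P=pts(f)
    ok=(np.hypot(P[...,0]-.44,P[...,1]-.12)<.03)&(P[...,2]>.085)&(P[...,2]<.12); q=P[ok]
    if len(q)>20: print(n,'salt',((q.max(0)+q.min(0))/2).round(4),np.ptp(q,0).round(3),'top',np.percentile(q[:,2],98).round(4))
    ok=(P[...,0]>.38)&(P[...,0]<.42)&(P[...,1]>-.2)&(P[...,1]<-.14)&(P[...,2]>.022)&(P[...,2]<.05); q=P[ok]
    if len(q)>20: print(n,'knob',q.min(0).round(4),q.max(0).round(4))
E
```

```text
clock: 25.0
eef_pos: [0.4397, 0.1208, 0.0444]
eef_rot: [[-0.001, 1.0, -0.0], [1.0, 0.001, -0.0], [-0.0, -0.0, -1.0]]
contact_force: [0.7, 0.5, 0.1]
finger_gap: 0.0697
clock: 25.5
eef_pos: [0.4417, 0.0828, 0.1999]
eef_rot: [[-0.005, 1.0, 0.009], [1.0, 0.005, 0.001], [0.001, 0.009, -1.0]]
contact_force: [0.8, -0.6, -0.1]
finger_gap: 0.0648
clock: 26.0
eef_pos: [0.4141, -0.146, 0.1946]
eef_rot: [[-0.001, 1.0, 0.0], [1.0, 0.001, -0.0], [-0.0, 0.0, -1.0]]
contact_force: [0.5, 0.4, 0.9]
finger_gap: 0.0599
clock: 26.5
eef_pos: [0.4099, -0.1693, 0.1945]
eef_rot: [[-0.002, 1.0, 0.0], [1.0, 0.002, -0.0], [-0.0, 0.0, -1.0]]
contact_force: [-0.4, 0.5, -0.2]
finger_gap: 0.0603
t 26.5 tcp [ 0.4099 -0.1693  0.1945] gap 0.0603 F [-0.4  0.5 -0.2]
side knob [ 0.3931 -0.1804  0.0256] [ 0.4193 -0.1598  0.0428]
top salt [0.4401 0.1215 0.0961] [0.033 0.033 0.017] top 0.103
wrist knob [ 0.3947 -0.1815  0.0263] [ 0.4199 -0.1614  0.042 ]
```

View pics/side10.png

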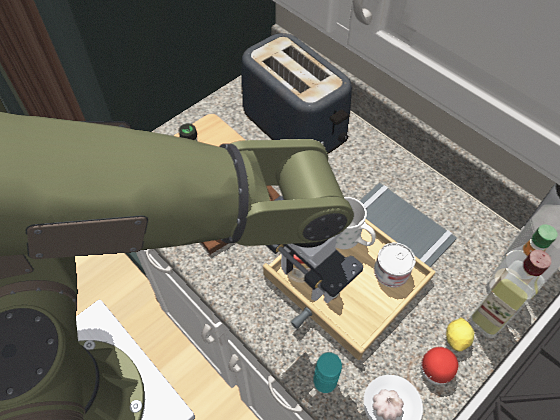

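Salt seated, cap top 0.103 at (0.440,0.1215). The knob tip is now at x 0.394, y -0.171. Regrip it and push home.

```bash
python3 -m jog '[{"grip":0.06,"xyz":[0,-0.001,-0.03],"rot":[0,0,0]},{"grip":0.06,"xyz":[0,0,-0.045],"rot":[0,0,0]},{"grip":0.06,"xyz":[0,0,-0.045],"rot":[0,0,0]},{"grip":0.06,"xyz":[0,0,-0.036],"rot":[0,0,0]},{"grip":0.06,"xyz":[0,0,-0.018],"rot":[0,0,0]}]'
python3 -m jog '[{"grip":0.06,"xyz":[0,0,-0.007],"rot":[0,0,0]},{"grip":0.06,"xyz":[0,0,0],"rot":[0,0,0]},{"grip":0,"xyz":[0,0,0],"rot":[0,0,0]},{"grip":0,"xyz":[0,0,0],"rot":[0,0,0]},{"grip":0,"xyz":[0,0,0],"rot":[0,0,0]}]'
python3 -m jog '[{"grip":0,"xyz":[0,0,0],"rot":[0,0,0]},{"grip":0,"xyz":[0,0,0],"rot":[0,0,0]},{"grip":0,"xyz":[0,0,0],"rot":[0,0,0]},{"grip":0,"xyz":[0,0,0],"rot":[0,0,0]},{"grip":0,"xyz":[0,0,0],"rot":[0,0,0]}]'
```

```text
clock: 27.15
eef_pos: [0.4085, -0.1702, 0.0177]
eef_rot: [[-0.001, 1.0, -0.003], [1.0, 0.001, 0.002], [0.002, -0.003, -1.0]]
contact_force: [1.3, 0.8, 0.6]
finger_gap: 0.0602
clock: 27.65
eef_pos: [0.4101, -0.1714, 0.0143]
eef_rot: [[-0.001, 1.0, 0.001], [1.0, 0.001, -0.001], [-0.001, 0.001, -1.0]]
contact_force: [-0.2, -0.7, 0.5]
finger_gap: 0.0394
clock: 28.15
eef_pos: [0.4096, -0.1706, 0.0136]
eef_rot: [[-0.001, 1.0, -0.0], [1.0, 0.001, 0.001], [0.001, -0.0, -1.0]]
contact_force: [-0.0, 6.4, 4.9]
finger_gap: 0.0185
```

```bash
python3 -m jog '[{"grip":0,"xyz":[0.003,0,0],"rot":[0,0,0]},{"grip":0,"xyz":[0.005,0,0],"rot":[0,0,0]},{"grip":0,"xyz":[0.008,0.001,0],"rot":[0,0,0]},{"grip":0,"xyz":[0.01,0,0],"rot":[0,0,0]},{"grip":0,"xyz":[0.01,0,0],"rot":[0,0,0]}]'
python3 -m jog '[{"grip":0,"xyz":[0.01,0.001,0],"rot":[0,0,0]},{"grip":0,"xyz":[0.01,0,0],"rot":[0,0,0]},{"grip":0,"xyz":[0.01,0.001,0],"rot":[0,0,0]},{"grip":0,"xyz":[0.01,0,0],"rot":[0,0,0]},{"grip":0,"xyz":[0.01,0,0],"rot":[0,0,0]}]'
python3 -m jog '[{"grip":0,"xyz":[0.01,0.001,0],"rot":[0,0,0]},{"grip":0,"xyz":[0.01,0,0],"rot":[0,0,0]},{"grip":0,"xyz":[0.008,0,0],"rot":[0,0,0]},{"grip":0,"xyz":[0.005,0.001,0],"rot":[0,0,0]},{"grip":0,"xyz":[0.003,0,0],"rot":[0,0,0]}]'
python3 -m jog '[{"grip":0,"xyz":[0.002,0,0],"rot":[0,0,0]},{"grip":0,"xyz":[0.001,0,0],"rot":[0,0,0]},{"grip":0,"xyz":[0.001,0,0],"rot":[0,0,0]},{"grip":0,"xyz":[0,0,0],"rot":[0,0,0]},{"grip":0,"xyz":[0,0,0],"rot":[0,0,0]}]'
```

```text
clock: 28.65
eef_pos: [0.446, -0.1694, 0.0136]
eef_rot: [[-0.001, 1.0, -0.001], [1.0, 0.001, 0.001], [0.001, -0.001, -1.0]]
contact_force: [-2.3, 9.8, 9.6]
finger_gap: 0.0188
clock: 29.15
eef_pos: [0.4963, -0.1677, 0.0136]
eef_rot: [[-0.001, 1.0, -0.0], [1.0, 0.001, 0.001], [0.001, -0.0, -1.0]]
contact_force: [-2.7, 7.5, 8.3]
finger_gap: 0.0185
clock: 29.65
eef_pos: [0.5323, -0.1664, 0.0136]
eef_rot: [[-0.001, 1.0, 0.001], [1.0, 0.001, -0.0], [-0.0, 0.001, -1.0]]
contact_force: [-2.3, -0.1, 6.6]
finger_gap: 0.0185
clock: 30.15
eef_pos: [0.5358, -0.1662, 0.0136]
eef_rot: [[-0.001, 1.0, 0.0], [1.0, 0.001, 0.0], [0.0, 0.0, -1.0]]
contact_force: [-1.4, 0.7, 5.9]
finger_gap: 0.0189
```

```bash
python3 -m jog '[{"grip":0,"xyz":[0.001,0,0],"rot":[0,0,0]},{"grip":0,"xyz":[0.001,0,0],"rot":[0,0,0]},{"grip":0,"xyz":[0,0,0],"rot":[0,0,0]},{"grip":0,"xyz":[0,0,0],"rot":[0,0,0]},{"grip":0,"xyz":[0,0,0],"rot":[0,0,0]}]'
```

```text
clock: 30.65
eef_pos: [0.5358, -0.1662, 0.0135]
eef_rot: [[-0.001, 1.0, -0.005], [1.0, 0.001, 0.001], [0.001, -0.005, -1.0]]
contact_force: [-16.4, 0.6, 15.6]
finger_gap: 0.0186
```

The tray is at its stop (-16 N). I'll relax, release, rise and go back to the board for the red jar.

```bash
python3 -m jog '[{"grip":0.0,"xyz":[-0.002,0,0],"rot":[0,0,0]},{"grip":0.06,"xyz":[0,0,0],"rot":[0,0,0]},{"grip":0.06,"xyz":[0,0,0],"rot":[0,0,0]},{"grip":0.06,"xyz":[0,0,0],"rot":[0,0,0]},{"grip":0.06,"xyz":[0,0,0],"rot":[0,0,0]}]'
python3 -m jog '[{"grip":0.06,"xyz":[0,0,0.02],"rot":[0,0,0]},{"grip":0.06,"xyz":[0,0,0.045],"rot":[0,0,0]},{"grip":0.06,"xyz":[0,0,0.045],"rot":[0,0,0]},{"grip":0.06,"xyz":[-0.02,0,0.045],"rot":[0,0,0]},{"grip":0.07,"xyz":[-0.025,0.015,0.036],"rot":[0,0,0]}]'
python3 -m jog '[{"grip":0.094,"xyz":[-0.025,0.04,0],"rot":[0,0,0]},{"grip":0.094,"xyz":[-0.025,0.04,0],"rot":[0,0,0]},{"grip":0.094,"xyz":[-0.019,0.045,0],"rot":[0,0,0]},{"grip":0.094,"xyz":[0,0.047,0],"rot":[0,0,0]},{"grip":0.094,"xyz":[0,0.047,0],"rot":[0,0,0]}]'
python3 -m jog '[{"grip":0.094,"xyz":[0,0.047,0],"rot":[0,0,0]},{"grip":0.094,"xyz":[0,0.047,0],"rot":[0,0,0]},{"grip":0.094,"xyz":[0,0.047,0],"rot":[0,0,0]},{"grip":0.094,"xyz":[0,0.047,0],"rot":[0,0,0]},{"grip":0.094,"xyz":[0,0.047,0],"rot":[0,0,0]}]'
python3 -m jog '[{"grip":0.094,"xyz":[0,0.007,0],"rot":[0,0,0]},{"grip":0.094,"xyz":[0,0,0],"rot":[0,0,0]},{"grip":0.094,"xyz":[0,0,0],"rot":[0,0,0]},{"grip":0.094,"xyz":[0,0,0],"rot":[0,0,0]},{"grip":0.094,"xyz":[0,0,0],"rot":[0,0,0]}]'
python3 - <<'E'
from h import *
s=st()
for n in('side','top','wrist'):
    f=grab(n); cv2.imwrite(f'pics/{n}11.png',f['img']); P=pts(f)
    for nm,x,y,h in(('red',.42,.31,.1),('green',.52,.31,.1),('honey',.6225,-.08,.09),('drop',.63,-.162,.1),('salt',.44,.12,.085)):
        ok=(np.hypot(P[...,0]-x,P[...,1]-y)<.035)&(P[...,2]>h)&(P[...,2]<.135); q=P[ok]
        if len(q)>20: print(n,nm,((q.max(0)+q.min(0))/2).round(4),np.ptp(q,0).round(3))
E
```

```text
clock: 31.15
eef_pos: [0.5357, -0.1662, 0.0132]
eef_rot: [[-0.001, 1.0, -0.0], [1.0, 0.001, 0.0], [0.0, -0.0, -1.0]]
contact_force: [0.4, 0.2, 0.5]
finger_gap: 0.0472
clock: 31.65
eef_pos: [0.4905, -0.1519, 0.2067]
eef_rot: [[-0.0, 1.0, 0.001], [1.0, 0.0, -0.001], [-0.001, 0.001, -1.0]]
contact_force: [0.7, 0.3, 0.7]
finger_gap: 0.0649
clock: 32.15
eef_pos: [0.4211, 0.0694, 0.2049]
eef_rot: [[-0.0, 1.0, 0.001], [1.0, 0.0, 0.0], [0.0, 0.001, -1.0]]
contact_force: [1.2, -0.4, -0.8]
finger_gap: 0.094
clock: 32.65
eef_pos: [0.4212, 0.3049, 0.2045]
eef_rot: [[-0.001, 1.0, 0.0], [1.0, 0.001, 0.0], [0.0, 0.0, -1.0]]
contact_force: [0.7, -0.5, 0.8]
finger_gap: 0.0941
clock: 33.15
eef_pos: [0.422, 0.3088, 0.2047]
eef_rot: [[0.001, 1.0, 0.0], [1.0, -0.001, 0.0], [0.0, 0.0, -1.0]]
contact_force: [0.4, -0.6, 0.7]
finger_gap: 0.0939
t 33.15 tcp [0.422  0.3088 0.2047] gap 0.0939 F [ 0.4 -0.6  0.7]
side red [0.4191 0.3088 0.114 ] [0.045 0.047 0.028]
side green [0.5204 0.3096 0.1126] [0.041 0.042 0.025]
side honey [ 0.6204 -0.0828  0.1042] [0.064 0.064 0.028]
side drop [ 0.6302 -0.1631  0.108 ] [0.013 0.012 0.016]
side salt [0.4379 0.1194 0.0947] [0.032 0.035 0.019]
top green [0.5204 0.3109 0.1123] [0.039 0.041 0.024]
top honey [ 0.6218 -0.0785  0.104 ] [0.063 0.063 0.027]
top drop [ 0.6301 -0.1602  0.1084] [0.01  0.011 0.016]
top salt [0.44   0.1214 0.0954] [0.033 0.033 0.018]
wrist red [0.4198 0.3088 0.1136] [0.045 0.045 0.023]
wrist green [0.5171 0.3087 0.1119] [0.033 0.04  0.023]
wrist salt [0.4399 0.1204 0.0945] [0.033 0.031 0.019]
```

View pics/side11.png

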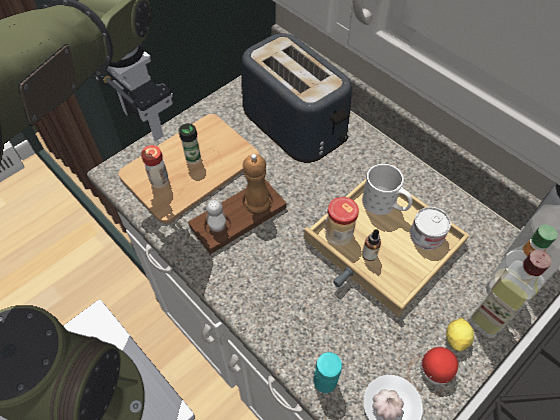

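View pics/wrist11.png

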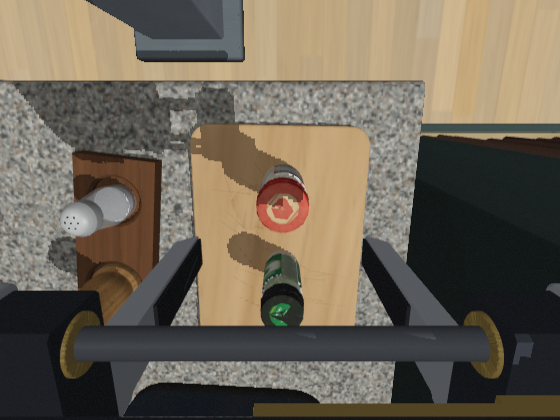

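Salt stands in the well at (215,217), the tray is home, and honey and dropper are at their starts. Red is under the gripper at (282,205). I'll pick it up.

```bash
python3 -m jog '[{"grip":0.094,"xyz":[-0.002,0.001,-0.035],"rot":[0,0,0]},{"grip":0.094,"xyz":[0,0,-0.04],"rot":[0,0,0]},{"grip":0.094,"xyz":[0,0,-0.04],"rot":[0,0,0]},{"grip":0.094,"xyz":[0,0,-0.016],"rot":[0,0,0]},{"grip":0.094,"xyz":[0,0,0],"rot":[0,0,0]}]'
python3 -m jog '[{"grip":0.03,"xyz":[0,0,0],"rot":[0,0,0]},{"grip":0.03,"xyz":[0,0,0],"rot":[0,0,0]},{"grip":0.03,"xyz":[0,0,0],"rot":[0,0,0]},{"grip":0.03,"xyz":[0,0,0],"rot":[0,0,0]},{"grip":0.03,"xyz":[0,0,0],"rot":[0,0,0]}]'
python3 -m jog '[{"grip":0.03,"xyz":[0,0,0],"rot":[0,0,0]},{"grip":0.03,"xyz":[0,0,0],"rot":[0,0,0]},{"grip":0.03,"xyz":[0,0,0],"rot":[0,0,0]},{"grip":0.03,"xyz":[0,0,0],"rot":[0,0,0]},{"grip":0.03,"xyz":[0,0,0],"rot":[0,0,0]}]'
```

```text
clock: 33.8
eef_pos: [0.4187, 0.3099, 0.0714]
eef_rot: [[-0.001, 1.0, -0.003], [1.0, 0.001, -0.002], [-0.002, -0.003, -1.0]]
contact_force: [-0.1, 0.0, 0.8]
finger_gap: 0.0939
clock: 34.3
eef_pos: [0.4198, 0.3109, 0.0739]
eef_rot: [[-0.001, 1.0, 0.001], [1.0, 0.001, 0.0], [0.0, 0.001, -1.0]]
contact_force: [0.9, -0.7, 0.9]
finger_gap: 0.0576
clock: 34.8
eef_pos: [0.4197, 0.3108, 0.0735]
eef_rot: [[-0.001, 1.0, 0.0], [1.0, 0.001, 0.0], [0.0, 0.0, -1.0]]
contact_force: [-1.0, 0.5, 0.8]
finger_gap: 0.0441
```

Lift 130 mm to pass over the salt, then carry it back to TCP (0.4687,-0.2212).

```bash
python3 -m jog '[{"grip":0.03,"xyz":[0,0,0.03],"rot":[0,0,0]},{"grip":0.03,"xyz":[0,0,0.05],"rot":[0,0,0]},{"grip":0.03,"xyz":[0,0,0.05],"rot":[0,0,0]},{"grip":0.03,"xyz":[0,-0.025,0],"rot":[0,0,0]},{"grip":0.03,"xyz":[0,-0.04,0],"rot":[0,0,0]}]'
python3 -m jog '[{"grip":0.03,"xyz":[0,-0.045,0],"rot":[0,0,0]},{"grip":0.03,"xyz":[0,-0.045,0],"rot":[0,0,0]},{"grip":0.03,"xyz":[0,-0.045,0],"rot":[0,0,0]},{"grip":0.03,"xyz":[0,-0.045,0],"rot":[0,0,0]},{"grip":0.03,"xyz":[0,-0.045,0],"rot":[0,0,0]}]'
python3 -m jog '[{"grip":0.03,"xyz":[0.01,-0.045,0],"rot":[0,0,0]},{"grip":0.03,"xyz":[0.01,-0.045,0],"rot":[0,0,0]},{"grip":0.03,"xyz":[0.01,-0.045,0],"rot":[0,0,0]},{"grip":0.03,"xyz":[0.01,-0.045,0],"rot":[0,0,0]},{"grip":0.03,"xyz":[0.009,-0.045,0],"rot":[0,0,0]}]'
python3 -m jog '[{"grip":0.03,"xyz":[0,-0.017,0],"rot":[0,0,0]},{"grip":0.03,"xyz":[0,0,0],"rot":[0,0,0]},{"grip":0.03,"xyz":[0,0,-0.03],"rot":[0,0,0]},{"grip":0.03,"xyz":[0,0,-0.04],"rot":[0,0,0]},{"grip":0.03,"xyz":[0,0,-0.04],"rot":[0,0,0]}]'
python3 -m jog '[{"grip":0.03,"xyz":[0,0,-0.02],"rot":[0,0,0]},{"grip":0.03,"xyz":[0,0,-0.01],"rot":[0,0,0]},{"grip":0.03,"xyz":[0,0,-0.004],"rot":[0,0,0]},{"grip":0.03,"xyz":[0,0,0],"rot":[0,0,0]},{"grip":0.03,"xyz":[0,0,0],"rot":[0,0,0]}]'
```

```text
clock: 35.3
eef_pos: [0.4197, 0.2462, 0.2044]
eef_rot: [[-0.003, 1.0, 0.002], [1.0, 0.003, 0.001], [0.001, 0.002, -1.0]]
contact_force: [0.3, -0.3, -1.7]
finger_gap: 0.0441
clock: 35.8
eef_pos: [0.4192, 0.0191, 0.2034]
eef_rot: [[-0.001, 1.0, 0.0], [1.0, 0.001, 0.0], [0.0, 0.0, -1.0]]
contact_force: [1.0, -0.1, -1.3]
finger_gap: 0.044
clock: 36.3
eef_pos: [0.4686, -0.2062, 0.2032]
eef_rot: [[-0.001, 1.0, -0.0], [1.0, 0.001, 0.0], [0.0, -0.0, -1.0]]
contact_force: [1.1, 0.2, -1.3]
finger_gap: 0.0441
clock: 36.8
eef_pos: [0.4687, -0.2197, 0.0926]
eef_rot: [[-0.002, 1.0, 0.001], [1.0, 0.002, -0.0], [-0.0, 0.001, -1.0]]
contact_force: [0.5, -0.5, -1.4]
finger_gap: 0.044
clock: 37.3
eef_pos: [0.4693, -0.2212, 0.0606]
eef_rot: [[-0.001, 1.0, 0.002], [1.0, 0.001, -0.001], [-0.001, 0.002, -1.0]]
contact_force: [0.1, -0.1, -1.6]
finger_gap: 0.0443
```

```bash
python3 -m jog '[{"grip":0.03,"xyz":[0,0,-0.002],"rot":[0,0,0]},{"grip":0.03,"xyz":[0,0,-0.001],"rot":[0,0,0]},{"grip":0.03,"xyz":[0,0,0],"rot":[0,0,0]},{"grip":0.03,"xyz":[0,0,0],"rot":[0,0,0]},{"grip":0.03,"xyz":[0,0,0],"rot":[0,0,0]}]'
python3 -m jog '[{"grip":0.094,"xyz":[0,0,0],"rot":[0,0,0]},{"grip":0.094,"xyz":[0,0,0],"rot":[0,0,0]},{"grip":0.094,"xyz":[0,0,0],"rot":[0,0,0]},{"grip":0.094,"xyz":[0,0,0],"rot":[0,0,0]},{"grip":0.094,"xyz":[0,0,0],"rot":[0,0,0]}]'
python3 -m jog '[{"grip":0.094,"xyz":[0,0,0],"rot":[0,0,0]},{"grip":0.094,"xyz":[0,0,0],"rot":[0,0,0]},{"grip":0.094,"xyz":[0,0,0.03],"rot":[0,0,0]},{"grip":0.094,"xyz":[0,0,0.045],"rot":[0,0,0]},{"grip":0.094,"xyz":[0,0,0.045],"rot":[0,0,0]}]'
python3 -m jog '[{"grip":0.094,"xyz":[0,0,0.03],"rot":[0,0,0]},{"grip":0.094,"xyz":[0,0.03,0],"rot":[0,0,0]},{"grip":0.094,"xyz":[0,0.045,0],"rot":[0,0,0]},{"grip":0.094,"xyz":[0,0.045,0],"rot":[0,0,0]},{"grip":0.094,"xyz":[0,0.045,0],"rot":[0,0,0]}]'
python3 -m jog '[{"grip":0.094,"xyz":[0,0.047,0],"rot":[0,0,0]},{"grip":0.094,"xyz":[0,0.047,0],"rot":[0,0,0]},{"grip":0.094,"xyz":[0,0.047,0],"rot":[0,0,0]},{"grip":0.094,"xyz":[0,0.047,0],"rot":[0,0,0]},{"grip":0.094,"xyz":[0,0.047,0],"rot":[0,0,0]}]'
python3 -m jog '[{"grip":0.094,"xyz":[0.015,0.045,0],"rot":[0,0,0]},{"grip":0.094,"xyz":[0.02,0.045,0],"rot":[0,0,0]},{"grip":0.094,"xyz":[0.016,0.041,0],"rot":[0,0,0]},{"grip":0.094,"xyz":[0,0,0],"rot":[0,0,0]},{"grip":0.094,"xyz":[0,0,0],"rot":[0,0,0]}]'
python3 - <<'E'
from h import *
s=st()
for n in('side','top','wrist'):
    f=grab(n); cv2.imwrite(f'pics/{n}12.png',f['img']); P=pts(f)
    for nm,x,y,h in(('red',.4687,-.221,.09),('green',.52,.31,.1)):
        ok=(np.hypot(P[...,0]-x,P[...,1]-y)<.035)&(P[...,2]>h)&(P[...,2]<.13); q=P[ok]
        if len(q)>20: print(n,nm,((q.max(0)+q.min(0))/2).round(4),np.ptp(q,0).round(3))
E
```

```text
clock: 37.8
eef_pos: [0.4694, -0.2216, 0.0579]
eef_rot: [[-0.001, 1.0, 0.002], [1.0, 0.001, -0.001], [-0.001, 0.002, -1.0]]
contact_force: [-2.3, 0.7, 10.9]
finger_gap: 0.044
clock: 38.3
eef_pos: [0.4686, -0.2212, 0.0564]
eef_rot: [[-0.001, 1.0, -0.0], [1.0, 0.001, 0.0], [0.0, -0.0, -1.0]]
contact_force: [0.8, -0.2, 0.0]
finger_gap: 0.0805
clock: 38.8
eef_pos: [0.4683, -0.221, 0.1777]
eef_rot: [[-0.001, 1.0, -0.001], [1.0, 0.001, 0.001], [0.001, -0.001, -1.0]]
contact_force: [0.8, -0.5, 0.3]
finger_gap: 0.0942
clock: 39.3
eef_pos: [0.4683, -0.0547, 0.2065]
eef_rot: [[-0.0, 1.0, 0.0], [1.0, 0.0, -0.0], [-0.0, 0.0, -1.0]]
contact_force: [0.5, 0.6, -0.1]
finger_gap: 0.0941
clock: 39.8
eef_pos: [0.4683, 0.1808, 0.2066]
eef_rot: [[-0.001, 1.0, 0.0], [1.0, 0.001, 0.0], [0.0, 0.0, -1.0]]
contact_force: [1.7, -1.0, 0.1]
finger_gap: 0.0942
clock: 40.3
eef_pos: [0.5194, 0.31, 0.2056]
eef_rot: [[-0.002, 1.0, -0.001], [1.0, 0.002, -0.001], [-0.001, -0.001, -1.0]]
contact_force: [0.3, -0.3, -0.3]
finger_gap: 0.0939
t 40.3 tcp [0.5194 0.31   0.2056] gap 0.0939 F [ 0.3 -0.3 -0.3]
side red [ 0.468  -0.2218  0.1013] [0.044 0.043 0.022]
side green [0.5192 0.3089 0.1128] [0.041 0.044 0.026]
top red [ 0.4688 -0.2178  0.101 ] [0.044 0.043 0.02 ]
wrist green [0.5209 0.3084 0.112 ] [0.04  0.041 0.024]
```

View pics/side12.png

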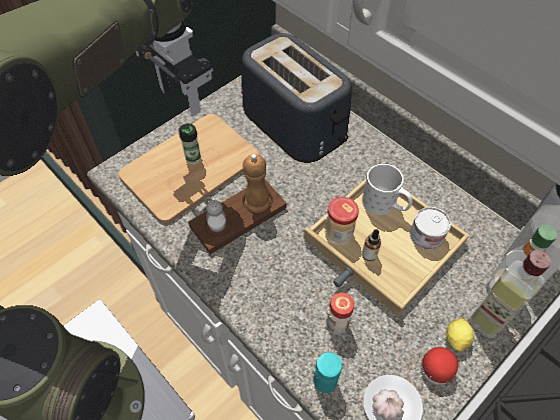

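Red is back at (340,310), the same pixel as at the start: side (0.468,-0.222) and top (0.469,-0.218) match the initial values within 1 mm. Now the green jar.

```bash
python3 -m jog '[{"grip":0.094,"xyz":[0,0,-0.035],"rot":[0,0,0]},{"grip":0.094,"xyz":[0,0,-0.04],"rot":[0,0,0]},{"grip":0.094,"xyz":[0,0,-0.04],"rot":[0,0,0]},{"grip":0.094,"xyz":[0,0,-0.018],"rot":[0,0,0]},{"grip":0.094,"xyz":[0,0,0],"rot":[0,0,0]}]'
python3 -m jog '[{"grip":0.03,"xyz":[0,0,0],"rot":[0,0,0]},{"grip":0.03,"xyz":[0,0,0],"rot":[0,0,0]},{"grip":0.03,"xyz":[0,0,0],"rot":[0,0,0]},{"grip":0.03,"xyz":[0,0,0],"rot":[0,0,0]},{"grip":0.03,"xyz":[0,0,0],"rot":[0,0,0]}]'
python3 -m jog '[{"grip":0.03,"xyz":[0,0,0],"rot":[0,0,0]},{"grip":0.03,"xyz":[0,0,0],"rot":[0,0,0]},{"grip":0.03,"xyz":[0,0,0],"rot":[0,0,0]},{"grip":0.03,"xyz":[0,0,0],"rot":[0,0,0]},{"grip":0.03,"xyz":[0,0,0],"rot":[0,0,0]}]'
```

```text
clock: 40.95
eef_pos: [0.5186, 0.3082, 0.0714]
eef_rot: [[0.0, 1.0, -0.004], [1.0, -0.0, -0.002], [-0.002, -0.004, -1.0]]
contact_force: [-0.1, 0.1, 0.7]
finger_gap: 0.0937
clock: 41.45
eef_pos: [0.5198, 0.3099, 0.0739]
eef_rot: [[-0.001, 1.0, 0.001], [1.0, 0.001, 0.0], [0.0, 0.001, -1.0]]
contact_force: [-1.0, 0.0, -0.0]
finger_gap: 0.0574
clock: 41.95
eef_pos: [0.5197, 0.3098, 0.0734]
eef_rot: [[-0.001, 1.0, -0.0], [1.0, 0.001, -0.0], [-0.0, -0.0, -1.0]]
contact_force: [-0.2, -0.7, 0.2]
finger_gap: 0.0396
```

```bash
python3 -m jog '[{"grip":0.03,"xyz":[0,0,0.03],"rot":[0,0,0]},{"grip":0.03,"xyz":[0,0,0.05],"rot":[0,0,0]},{"grip":0.03,"xyz":[-0.01,0,0.048],"rot":[0,0,0]},{"grip":0.03,"xyz":[-0.03,-0.01,0],"rot":[0,0,0]},{"grip":0.03,"xyz":[-0.03,-0.03,0],"rot":[0,0,0]}]'
python3 -m jog '[{"grip":0.03,"xyz":[0,-0.045,0],"rot":[0,0,0]},{"grip":0.03,"xyz":[0,-0.045,0],"rot":[0,0,0]},{"grip":0.03,"xyz":[0,-0.045,0],"rot":[0,0,0]},{"grip":0.03,"xyz":[0,-0.045,0],"rot":[0,0,0]},{"grip":0.03,"xyz":[0.006,-0.045,0],"rot":[0,0,0]}]'
python3 -m jog '[{"grip":0.03,"xyz":[0.01,-0.045,0],"rot":[0,0,0]},{"grip":0.03,"xyz":[0,-0.045,0],"rot":[0,0,0]},{"grip":0.03,"xyz":[0,-0.028,0],"rot":[0,0,0]},{"grip":0.03,"xyz":[0,0,0],"rot":[0,0,0]},{"grip":0.03,"xyz":[0,0,0],"rot":[0,0,0]}]'
```

```text
clock: 42.45
eef_pos: [0.4489, 0.2706, 0.2021]
eef_rot: [[-0.002, 1.0, 0.002], [1.0, 0.002, 0.001], [0.001, 0.002, -1.0]]
contact_force: [1.2, -0.2, -1.2]
finger_gap: 0.0398
clock: 42.95
eef_pos: [0.455, 0.0432, 0.2016]
eef_rot: [[-0.001, 1.0, 0.0], [1.0, 0.001, 0.0], [0.0, 0.0, -1.0]]
contact_force: [1.1, 0.5, -0.7]
finger_gap: 0.0403
clock: 43.45
eef_pos: [0.4655, -0.0733, 0.2013]
eef_rot: [[0.0, 1.0, -0.0], [1.0, -0.0, 0.0], [0.0, -0.0, -1.0]]
contact_force: [-0.5, 0.3, -0.8]
finger_gap: 0.0401
```

Descend 143.5 mm onto the old spot.

```bash
python3 -m jog '[{"grip":0.03,"xyz":[0,0,-0.03],"rot":[0,0,0]},{"grip":0.03,"xyz":[0,0,-0.04],"rot":[0,0,0]},{"grip":0.03,"xyz":[0,0,-0.04],"rot":[0,0,0]},{"grip":0.03,"xyz":[0,0,-0.02],"rot":[0,0,0]},{"grip":0.03,"xyz":[0,0,-0.01],"rot":[0,0,0]}]'
python3 -m jog '[{"grip":0.03,"xyz":[0,0,-0.002],"rot":[0,0,0]},{"grip":0.03,"xyz":[0,0,-0.001],"rot":[0,0,0]},{"grip":0.03,"xyz":[0,0,0],"rot":[0,0,0]},{"grip":0.03,"xyz":[0,0,0],"rot":[0,0,0]},{"grip":0.03,"xyz":[0,0,0],"rot":[0,0,0]}]'
```

```text
clock: 43.95
eef_pos: [0.4649, -0.0719, 0.0597]
eef_rot: [[-0.002, 1.0, -0.003], [1.0, 0.002, 0.001], [0.001, -0.003, -1.0]]
contact_force: [-0.0, -0.2, -1.5]
finger_gap: 0.0401
clock: 44.45
eef_pos: [0.466, -0.0733, 0.0591]
eef_rot: [[-0.001, 1.0, 0.001], [1.0, 0.001, -0.0], [-0.0, 0.001, -1.0]]
contact_force: [-0.3, -1.1, -1.9]
finger_gap: 0.0398
```

```bash
python3 -m jog '[{"grip":0.03,"xyz":[0,0,-0.001],"rot":[0,0,0]},{"grip":0.03,"xyz":[0,0,-0.001],"rot":[0,0,0]},{"grip":0.03,"xyz":[0,0,0],"rot":[0,0,0]},{"grip":0.03,"xyz":[0,0,0],"rot":[0,0,0]},{"grip":0.03,"xyz":[0,0,0],"rot":[0,0,0]}]'
python3 -m jog '[{"grip":0.094,"xyz":[0,0,0],"rot":[0,0,0]},{"grip":0.094,"xyz":[0,0,0],"rot":[0,0,0]},{"grip":0.094,"xyz":[0,0,0],"rot":[0,0,0]},{"grip":0.094,"xyz":[0,0,0],"rot":[0,0,0]},{"grip":0.094,"xyz":[0,0,0],"rot":[0,0,0]}]'
python3 -m jog '[{"grip":0.094,"xyz":[0,0,0],"rot":[0,0,0]},{"grip":0.094,"xyz":[0,0,0],"rot":[0,0,0]},{"grip":0.094,"xyz":[0,0,0.03],"rot":[0,0,0]},{"grip":0.094,"xyz":[0,0,0.045],"rot":[0,0,0]},{"grip":0.094,"xyz":[0,0,0.045],"rot":[0,0,0]}]'
python3 -m jog '[{"grip":0.094,"xyz":[0,0,0.04],"rot":[0,0,0]},{"grip":0.094,"xyz":[-0.04,0,0],"rot":[0,0,0]},{"grip":0.094,"xyz":[-0.03,0.04,0],"rot":[0,0,0]},{"grip":0.094,"xyz":[-0.03,0.04,0],"rot":[0,0,0]},{"grip":0.094,"xyz":[0,0,0],"rot":[0,0,0]}]'
python3 -m jog '[{"grip":0.094,"xyz":[0,0,0],"rot":[0,0,0]},{"grip":0.094,"xyz":[0,0,0],"rot":[0,0,0]},{"grip":0.094,"xyz":[0,0,0],"rot":[0,0,0]},{"grip":0.094,"xyz":[0,0,0],"rot":[0,0,0]},{"grip":0.094,"xyz":[0,0,0],"rot":[0,0,0]}]'
python3 - <<'E'
from h import *
s=st()
for n in('side','top'):
    f=grab(n); cv2.imwrite(f'pics/{n}13.png',f['img']); P=pts(f)
    f0=dict(np.load(f'f_{n}0.npz')); P0=pts(f0)
    for nm,x,y,h,hi in(('red',.4675,-.221,.095,.13),('green',.466,-.074,.095,.13),('honey',.6225,-.08,.1,.13),('drop',.63,-.162,.1,.13),('mill',.546,.108,.16,.2),('salt',.44,.12,.085,.13)):
        r=[]
        for Q in(P0,P):
            q=Q[(np.hypot(Q[...,0]-x,Q[...,1]-y)<.04)&(Q[...,2]>h)&(Q[...,2]<hi)]
            r.append(((q.max(0)+q.min(0))/2).round(4) if len(q)>10 else None)
        print(n,nm,*r)
    for Q in(P0,P):
        q=Q[(Q[...,0]>.49)&(Q[...,0]<.545)&(abs(Q[...,1]+.167)<.02)&(Q[...,2]>.022)&(Q[...,2]<.05)]; print('knob tip',q[:,0].min() if len(q) else None)
E
```

```text
clock: 44.95
eef_pos: [0.4665, -0.0734, 0.0578]
eef_rot: [[-0.001, 1.0, 0.002], [1.0, 0.001, -0.001], [-0.001, 0.002, -1.0]]
contact_force: [-2.9, 0.8, 14.8]
finger_gap: 0.0402
clock: 45.45
eef_pos: [0.4656, -0.0732, 0.0564]
eef_rot: [[-0.001, 1.0, -0.0], [1.0, 0.001, 0.0], [0.0, -0.0, -1.0]]
contact_force: [-0.7, 0.1, 0.1]
finger_gap: 0.0764
clock: 45.95
eef_pos: [0.4652, -0.0731, 0.1777]
eef_rot: [[-0.001, 1.0, -0.001], [1.0, 0.001, 0.0], [0.0, -0.001, -1.0]]
contact_force: [0.7, -0.2, -0.2]
finger_gap: 0.0938
clock: 46.45
eef_pos: [0.3634, 0.0094, 0.2167]
eef_rot: [[-0.004, 1.0, 0.001], [1.0, 0.004, 0.0], [0.0, 0.001, -1.0]]
contact_force: [0.9, -0.4, 0.3]
finger_gap: 0.0941
clock: 46.95
eef_pos: [0.3659, 0.0064, 0.2163]
eef_rot: [[-0.0, 1.0, -0.001], [1.0, 0.0, 0.0], [0.0, -0.001, -1.0]]
contact_force: [0.0, -0.8, -0.7]
finger_gap: 0.094
t 46.95 tcp [0.3659 0.0064 0.2163] gap 0.094 F [ 0.  -0.8 -0.7]
side red [ 0.467  -0.2215  0.1032] [ 0.4681 -0.2215  0.1034]
side green [ 0.4657 -0.0756  0.1022] [ 0.467  -0.0739  0.1024]
side honey [ 0.6216 -0.0824  0.1092] [ 0.6213 -0.0822  0.1098]
side drop [ 0.6287 -0.1633  0.1089] [ 0.6298 -0.1636  0.1092]
side mill [0.5464 0.1063 0.1726] [0.5451 0.1056 0.1722]
side salt None [0.4301 0.1177 0.0946]
knob tip 0.5190454538055073
knob tip 0.5185532149181036
top red [ 0.4683 -0.2175  0.103 ] [ 0.4687 -0.218   0.1036]
top green [ 0.4662 -0.0713  0.1023] [ 0.4664 -0.0699  0.102 ]
top honey [ 0.6227 -0.0786  0.1097] [ 0.6216 -0.0782  0.1098]
top drop [ 0.6301 -0.1598  0.1092] [ 0.6302 -0.1597  0.1083]
top mill [0.5478 0.1097 0.1722] [0.5459 0.1098 0.1726]
top salt None [0.44   0.1215 0.0948]
knob tip 0.5210093145923327
knob tip 0.5208317989660696
```

View pics/side13.png

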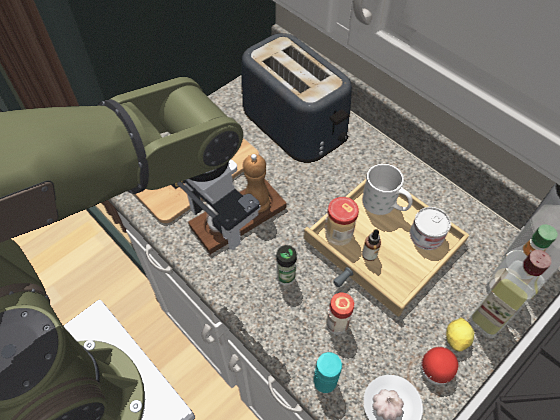

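View pics/top13.png

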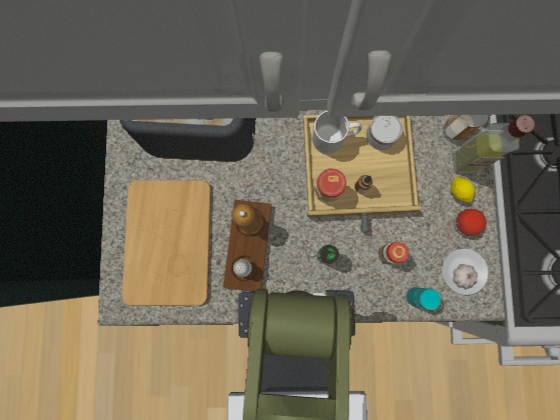

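Everything is in place: both jars are within 2 mm of their start readings, the knob tip is unchanged, the salt is in the well at (243,267), and the gripper is clear. Handing in.

```bash
python3 -c "
from rig import workorder
print(workorder.hand_in())"
```

```text
the job is handed in; nothing more can be done
None
```

I finished the job in about 47 s of robot time and handed it in; no verdict is reported. I set both spice jars on the prep board, pulled the tray out about 125 mm by its knob, and seated the salt in the empty well. Then I pushed the tray to its home stop and put each jar back on its starting spot.

**Last checks:**
- **Spice jars:** both stand upright, within about 2 mm of their first readings in the side and top views.
- **Tray:** the knob tip is within 0.5 mm of where it was at the start.
- **Honey jar, dropper, pepper mill:** within about 2 mm of their starts, and upright.
- **Salt:** cap centre at (0.440, 0.1215) in the top view, about 1–2 mm from the measured well centre, at the height expected for the well floor.
- **Gripper:** open and touching nothing.

**Disagreements:**
- The wrist, side and top cameras differed by up to 4 mm in y, so I compared start and end within the same camera.
- In the final side view the arm partly hid the salt, giving an unreliable x of 0.430. An earlier unobstructed side view gave 0.438.

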